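Shut down the block heater, set its blocks out to cool and close it

TASK

Switch the block heater off at its lever-lock toggle (lift the red collar, swing the lever over to the front, let the collar drop back), then turn the clear bayonet cover anticlockwise until its lugs reach the slots, lift it straight off and stand it upright on the middle of the black mat. Move every aluminium block from the hot plate to the dark cooling slab, upright in one straight row in line with the yellow end stop, the first pushed flush against the stop and each next one flush against its neighbour with no gap. Finally put the cover back on the empty heater, red stripe at the red mark, turn it clockwise about an eighth of a turn so that it is locked, and leave the sample pot, timer, marker and small bottle where they are.

Things in the scene. Friction and masses are not known exactly. Their poses are not given: they have to be found in the camera images.
- heater: Fixed white heater; chassis 30 mm high, own x -177..+99, y +-100 mm. Origin at worktop level under the cover's axis; toggle at its front (-x). Round hot plate radius 62 mm, top at 48 mm; channel round it, floor at 30 mm; steel bayonet ring (radius 73 to 92, top 48, tabs' underside 41 mm) with three 31 mm slots at 180, 300 and 60 degrees in its own frame.
- slot0 (a point): Middle of the slot at 180 degrees (front slot; red mark on the ring before it), 75.5 mm from the axis, 34 mm above the worktop.
- toggle_pivot (a point): Pivot of the toggle lever, 38 mm above the worktop, 135 mm in front of the cover's axis. The hinge axis is the heater's y axis.
- toggle (a joint): Toggle lever, rad: 0 = on, leaning 0.45 rad from upright towards heater +x; 0.9 = off, leaning 0.45 rad towards the front (heater -x). Locked unless the collar is lifted; light friction, stays where left. With the collar down past the gate it may read 0.77 to 0.9. The lever reaches 91 mm from the pivot.
- collar (a joint): Red locking collar on the lever, m: 0 = down, 0.012 = fully lifted, sliding along the lever away from the pivot. Its cross pin meets a steel gate halfway: the lever passes only with the collar lifted 8 mm or more. A spring (2 N down, 3.6 N lifted) returns it on either side of the gate.
- collar_grip (a point): Centre of the collar's round grip ring, 22 mm in diameter, 24 mm high, 56 mm from the pivot along the lever with the collar down; z along the lever, y along the hinge. Grip it with fingers on its +y and -y sides; space beside it is free above 26 mm from the pivot. The lever's ball end stands 35 mm above this point.
- cover_grip (a point): Loose clear bell, diameter 140 mm, blue top 68 mm above its underside, 0.35 kg. Middle of its black bar handle: 56 mm long (own x), 16 thick (own y), from 68 to 108 mm above the underside; this point at 92. Seated, the underside is at 30 mm, around the blocks: raise it 60 mm or more before going sideways. Red stripe at own -x marks lug 0.
- cover_lug0 (a point): Lug 0, at the cover's own -x, 75.5 mm from its axis, 4 mm above its underside. Three lugs, 18 mm wide, 8 high. Starts 0.45 to 0.95 rad clockwise (from above) of open; open = lug 0 at slot0, cover yaw = heater yaw. A hard stop ends the anticlockwise turn with the lugs in the slots, 1 mm past the middle; another ends the clockwise turn at 1.01 rad; 3 mm side play.
- plate_top (a point): Centre of the hot plate's top, 48 mm above the worktop.
- slab: Fixed dark steel cooling slab, 190 mm (own x) by 100 mm (own y), 6 mm thick, origin at the centre of its underside. The yellow end stop, 34 mm wide and 30 mm high above the slab, stands at its +x end.
- slab_stop (a point): Middle of the foot of the end stop's face, at slab x = +75 mm, y = 0, on the slab's top (6 mm above the worktop). The row starts here and runs towards slab -x.
- mat: Fixed black rubber mat, 170 x 170 mm, 3 mm thick, origin at the centre of its underside.
- block0_c (a point): Centre of a loose aluminium heater block, 34 x 34 mm and 32 mm high (16 mm above its foot), 0.12 kg, own z up; four dark wells on top. Three or four blocks are present, standing on the hot plate about 41 mm from its axis under the cover, one to a quarter, a side facing the axis. Absent blocks have no pose.
- block1_c (a point): Centre of a loose aluminium heater block, 34 x 34 mm and 32 mm high (16 mm above its foot), 0.12 kg, own z up; four dark wells on top. Three or four blocks are present, standing on the hot plate about 41 mm from its axis under the cover, one to a quarter, a side facing the axis. Absent blocks have no pose.
- block2_c (a point): Centre of a loose aluminium heater block, 34 x 34 mm and 32 mm high (16 mm above its foot), 0.12 kg, own z up; four dark wells on top. Three or four blocks are present, standing on the hot plate about 41 mm from its axis under the cover, one to a quarter, a side facing the axis. Absent blocks have no pose.
- block3_c (a point): Centre of a loose aluminium heater block, 34 x 34 mm and 32 mm high (16 mm above its foot), 0.12 kg, own z up; four dark wells on top. Three or four blocks are present, standing on the hot plate about 41 mm from its axis under the cover, one to a quarter, a side facing the axis. Absent blocks have no pose.
- pot_yellow: Bystander: loose sample pot with yellow cap, 29 mm wide, 46 mm high, origin under its centre.
- lab_timer: Bystander: loose white timer, 66 x 66 x 16 mm, origin under its centre.
- blue_marker: Bystander: loose marker with blue cap, 126 x 13 x 14 mm, origin under its centre.
- small_bottle: Bystander: loose white bottle with red cap, 47 mm wide, 88 mm high, origin under its centre.
Mind the look-alikes: they are no part of the job. What is shaped like the part that bears cover_grip but brown is not meant.

How it is judged:
By the outcome, as a careful person would: the job done as asked, in the order asked, and still so for the second after the job is handed in, with the robot touching nothing.
Of block0, block1, block2, block3 only 3 to 4 are there at a start; the rules pass over those that are not, and their reading is None.
At some moment in a run one of block0, block1, block2, block3 may be knocked a few centimetres aside while the robot is not near it.
It also fails if it takes over 208 s, if anything falls off the work surface, if the arm or the gripper's body presses on something with over 40 N, if the wrist force passes 120 N, or if a joint passes its speed limit or range.

ROBOT

A 6-joint arm with a two-finger parallel gripper is mounted at the origin on a cart in front of the work surface, level with it; the furniture and walls round the work are solid. World frame = base frame: x ahead of the robot, y to its left, z up, the work surface at z = 0. Lengths are in m, angles in rad, forces in N, time in s.
With the tool pointing down it reaches from about 0.25 to 0.725 m from the base axis. Payload 4 kg.
Tool frame: the origin (TCP) lies midway between the tips of the shut fingers; the grasp point (between the pads) lies 19 mm behind it; z points along the fingers, y is the line along which they close (so a half turn about z gives the same grasp; the last joint's range is limited). The gripper opens to 85 mm and grips with 20 to 120 N. Pads are 22 mm wide; open, the fingers measure 114 mm over their backs; the gripper's body (76 mm by 85 mm) begins 54 mm behind the grasp point. The pads swing forward as they close: fully open they stand 13 mm farther back than shut.
Start: joints at [-1.124, 0.241, 0.005, 1.335, 0, 1.571], TCP at [0.216, -0.451, 0.231] pointing down, gripper open.
Joint ranges: [-2.72, 2.72], [-1.05, 1.87], [-1.09, 1.28], [-1.99, 2.15], [-1.42, 1.44], [-3.14, 3.14]. Speed limits (rad/s): [2.79, 2.79, 3.14, 3.14, 3.14, 3.14].

INTERFACE

Orientations are given as a unit quaternion [x, y, z, w].
In Python, from workcell import bot gives the robot as it stands.
- The arm moves only by the tool move_arm, never from a script. Its argument "motion" is a list of rows, each an object of numbers: "x", "y", "z": the shift along the tool's x, y, z in cm; "yaw": the turn about the tool's z in degrees. A call has 1 to 20 rows; each row is the pose to reach, as a shift and turn from the pose commanded when the call began, along the tool's axes at that moment; what a row does not reach only later rows make up. A row lasts 1/8 s, in which the tool goes at most 62.5 mm and 10.7 degrees, less where a joint would pass 70% of its speed; a pose out of reach is approached as far as the arm can. A call with a gripper value outside its range is refused whole. "gripper" is the opening, from -1 (shut) to 1 (fully open), set as the call begins (left out, the last holds). The fingers move at their own pace and stop on an object; the grip force is fixed at half the most. Time passes only in rows, so rows that repeat a pose let the fingers close. It gives the time, the measured TCP pose, the force, the opening and the grip force at its end, in the units of the state.
- bot.get_obs(): the state, without advancing time (a new reading comes with each control period).
- bot.camera(name): name is "side" or "top"; returns the picture (400x640x3 uint8, blue, green, red); there is no depth.
- bot.camera_model(name): a dict with "K" (3x3 intrinsics, pixels), "world_from_camera" (4x4, takes a point from camera to world coordinates). Camera axes: x right, y down, z forward; pixel columns grow to the right and rows downward; lengths in m; the calibration is good to about 2 mm. A picture is of the moment at which its call begins. camera_model takes no time and is no camera call.
- bot.job_done(): hands the job in; it is judged then, once.
Trained networks look in the newest picture that a camera, given by its name, has taken for a name from the list of things; names that differ only in an ending like _2 or _b are one class to them, and where a whole thing is asked for, a point or a joint stands for the part that bears it (a point fixed in the world has none). Each returns a list of dicts, best first, with "score" (0 to 1); they miss things now and then, are a little off and sometimes report something else, mostly with a low value. They report only what shows in the picture. A call takes as long as a camera call. They do not tell look-alikes from the thing itself.
- bot.cut_out(camera, name): "mask" (400x640 bool, what is visible of it) and "centre" ([row, column] in pixels, amid what is visible of it).
The state is a dict: "clock": time; "joint_pos": joint angles; "joint_vel": joint speeds; "tau": joint torques, N m; "eef_pos": TCP position; "tool_rot": TCP orientation; "ft_force": force on the tool from outside, world axes, zero at the start; "ft_torque": the same for the moment, N m; "grip_width": finger opening in m; "grasp_force": force on a finger pad.
Only numpy, scipy, OpenCV 4.12 (cv2) and the standard library are available. Lean on these libraries where they do the work, as an engineer would, in place of code of your own. Each camera call takes 0.05 s, during which the arm holds its last target. There are 200 camera calls.

## Working session

There is one attempt and no reset: what is moved stays moved. The work goes in short steps, Python scripts to look and compute and a tool call to move; the robot and the scene stay as the last step left them, time stands still between calls to the robot, and variables do not carry over. Pictures are saved under pics/ and viewed, at most 14 in all, crops included, and the job is handed in when it is done.

Besides the shell and the picture viewer there is one more tool, called after "Emit:" as name(argument=value, ...), one argument or row to a line, values as JSON. move_arm: Moves the arm, as the interface text tells. Its arguments: {"type":"object","properties":{"motion":{"type":"array"},"gripper":{"type":"number"}},"required":["motion"]}

```bash
mkdir -p pics; cat > h.py <<'E'
import numpy as np, cv2
from workcell import bot
from scipy.spatial.transform import Rotation as R
def ray(cam,rc):
    m=bot.camera_model(cam);K=np.array(m["K"]);T=np.array(m["world_from_camera"])
    d=T[:3,:3]@np.linalg.inv(K)@np.array([rc[1],rc[0],1.0]);return T[:3,3],d
def onz(cam,rc,z):
    o,d=ray(cam,rc);return o+d*(z-o[2])/d[2]
def proj(cam,p):
    m=bot.camera_model(cam);K=np.array(m["K"]);T=np.linalg.inv(np.array(m["world_from_camera"]))
    q=K@(T[:3,:3]@np.asarray(p,float)+T[:3,3]);return q[1]/q[2],q[0]/q[2]
def tri(rc1,rc2,c1="top",c2="side"):
    o1,d1=ray(c1,rc1);o2,d2=ray(c2,rc2)
    A=np.stack([d1,-d2],1);t=np.linalg.lstsq(A,o2-o1,rcond=None)[0]
    a=o1+d1*t[0];b=o2+d2*t[1];return (a+b)/2,np.linalg.norm(a-b)
def rel(p,yaw=None):
    o=bot.get_obs();r=R.from_quat(o["tool_rot"])
    return r.inv().apply(np.asarray(p)-o["eef_pos"])*100
E
python3 - <<'E'
from h import *
a=bot.camera("top");cv2.imwrite("pics/top0.png",a)
b=bot.camera("side");cv2.imwrite("pics/side0.png",b)
for c in("top","side"):
    m=bot.camera_model(c);print(c,np.round(m["K"],1).tolist(),np.round(m["world_from_camera"],3).tolist())
    for n in("heater","toggle","collar_grip","cover_grip","slab","mat","block0_c","pot_yellow","lab_timer","blue_marker","small_bottle"):
        for r in bot.cut_out(c,n)[:4]:
            print(c,n,round(r["score"],2),np.round(r["centre"],1),r["mask"].sum())
print(bot.get_obs())
E
```

```text
top [[435.2, 0.0, 315.2], [0.0, 435.2, 198.1], [0.0, 0.0, 1.0]] [[-0.027, -0.998, 0.062, 0.454], [-0.999, 0.028, 0.018, -0.07], [-0.02, -0.062, -0.998, 1.482], [0.0, 0.0, 0.0, 1.0]]
top heater 0.88 [203.7 302.6] 3281
top toggle 0.46 [211.  302.8] 58
top collar_grip 0.6 [214.  301.6] 40
top collar_grip 0.49 [147.  368.7] 71
top cover_grip 0.78 [264.8 429. ] 1689
top cover_grip 0.74 [176.2 297.3] 1541
top slab 0.66 [195.4 394.7] 1650
top mat 0.98 [210.6 212.3] 2422
top mat 0.44 [136.2 220.3] 201
top pot_yellow 0.7 [134.1 221.8] 190
top pot_yellow 0.66 [145.8 371. ] 81
top lab_timer 0.61 [257.  236.1] 353
top lab_timer 0.39 [175.8 302.4] 1548
top blue_marker 0.62 [256.7 366.5] 124
top small_bottle 0.66 [134.3 219.6] 210
side [[460.6, 0.0, 329.7], [0.0, 460.6, 197.2], [0.0, 0.0, 1.0]] [[0.019, -0.468, 0.884, -0.647], [-1.0, 0.013, 0.028, -0.096], [-0.024, -0.884, -0.467, 0.715], [0.0, 0.0, 0.0, 1.0]]
side heater 0.83 [216.6 331.2] 1154
side collar_grip 0.43 [253.1 382.2] 203
side cover_grip 0.89 [191.7 322. ] 422
side cover_grip 0.89 [255.1 473.5] 2730
side cover_grip 0.39 [220.2 417.4] 
[... 319 characters left out ...]
s': array([-1.12404314e+00,  2.40607913e-01,  4.98307239e-03,  1.33518958e+00,
        8.18609442e-06,  1.57080777e+00]), 'joint_vel': array([ 5.87031564e-05, -1.43116380e-05, -8.21475980e-04,  5.46694932e-04,
        8.36353026e-04,  9.93770616e-05]), 'tau': array([ 3.94571052e-04, -3.72218406e+01,  2.52693325e+01,  1.36545896e-03,
        1.18833191e-04,  2.27278676e-06]), 'eef_pos': array([ 0.21602006, -0.45092203,  0.23129603]), 'tool_rot': array([ 9.75156282e-01,  2.21518003e-01,  1.98749989e-06, -9.72751960e-06]), 'ft_force': array([-0.49440246, -0.0173064 , -0.04024875]), 'ft_torque': array([ 0.00521743, -0.01226358, -0.01983388]), 'grasp_force': 0.0, 'grip_width': 0.0852734934399816}
```

View pics/top0.png

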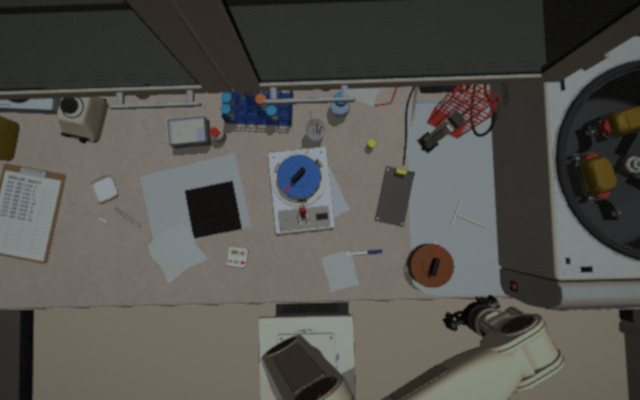

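View pics/side0.png

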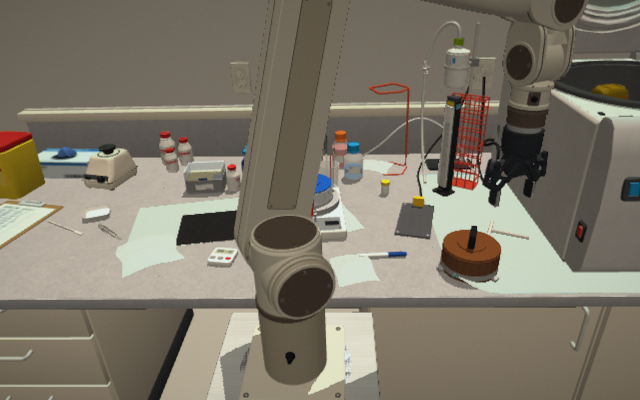

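```bash
python3 - <<'E'
from h import *
a=cv2.imread("pics/top0.png")
g=lambda r0,r1,c0,c1:cv2.resize(a[r0:r1,c0:c1],None,fx=6,fy=6,interpolation=cv2.INTER_CUBIC)
im=np.hstack([g(145,240,262,342),g(145,240,370,420)])
cv2.imwrite("pics/crop1.png",cv2.convertScaleAbs(im,alpha=1.5))
bot.camera("top")
def rect(n,z,i=0,cen=None):
    rs=bot.cut_out("top",n)
    m=rs[i]["mask"].astype(np.uint8)
    cs=max(cv2.findContours(m,0,1)[0],key=cv2.contourArea)[:,0,:]
    P=np.array([onz("top",(v,u),z)[:2] for u,v in cs])*1000
    r=cv2.minAreaRect(P.astype(np.float32));print(n,np.round(rs[i]["centre"]),r);return m
rect("heater",0.03);rect("slab",0.006);rect("mat",0.003)
hsv=cv2.cvtColor(a,cv2.COLOR_BGR2HSV)
bl=cv2.inRange(hsv,(105,150,60),(130,255,255));bl[:, :262]=0;bl[:,342:]=0;bl[:145]=0;bl[240:]=0
c=cv2.findContours(bl,0,1)[0];c=max(c,key=cv2.contourArea)
P=np.array([onz("top",(v,u),.098)[:2] for u,v in c[:,0]])*1000
print("blue",cv2.minEnclosingCircle(P.astype(np.float32)),cv2.fitEllipse(P.astype(np.float32)))
for n,p in(("mat",(.45,.2,.003)),):print(proj("top",p))
E
```

```text
heater [133. 221.] ((768.3500366210938, 279.247314453125), (58.48985290527344, 45.45400619506836), 43.95661926269531)
slab [196. 399.] ((543.0130615234375, -312.47796630859375), (99.5279541015625, 190.4710693359375), 76.7444839477539)
mat [211. 212.] ((517.1201782226562, 306.61517333984375), (174.08949279785156, 173.663818359375), 10.831270217895508)
blue ((613.0206909179688, 7.292219161987305), 67.18985748291016) ((613.9292602539062, 5.971402645111084), (125.0309066772461, 130.89906311035156), 139.9261016845703)
(np.float64(228.18749240840611), np.float64(244.56913952065796))
```

View pics/crop1.png

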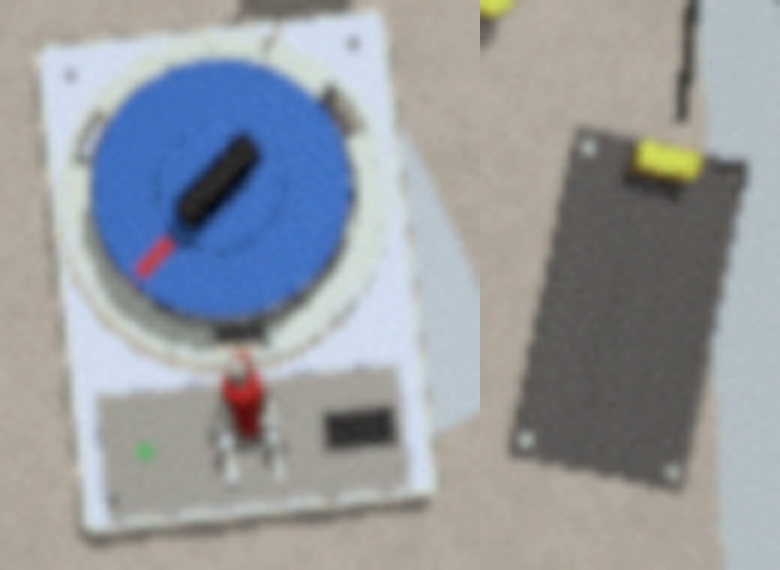

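```bash
python3 - <<'E'
from h import *
P=lambda x,y,z,c0=262:onz("top",((y+.5)/6-.5+145,(x+.5)/6-.5+c0),z)*1000
c=[P(*q,.03)[:2] for q in((40,50),(380,12),(433,490),(85,530))]
tl,tr,br,bl=c
print(np.round(c,1))
print("sizes",[np.linalg.norm(v) for v in(tl-tr,bl-br,tl-bl,tr-br)])
an=lambda v:np.degrees(np.arctan2(v[1],v[0]))
print("yaws",an(tl-bl),an(tr-br),an(tl-tr)-90,an(bl-br)-90)
yaw=np.radians(np.mean([an(tl-bl),an(tr-br),an(tl-tr)-90,an(bl-br)-90]))
cen=np.mean(c,0);ex=np.array([np.cos(yaw),np.sin(yaw)])
print("axis from chassis",cen+39*ex,np.degrees(yaw))
print("axis from blue",P(221,190,.098), "handle",P(218,181,.138))
print("handle ends",P(185,213,.138),P(247,148,.138),"stripe",P(140,272,.098))
print("mark",P(243,352,.048), "collar",P(243,390,.088),"ball",P(240,362,.12))
print("stop",P(635,155,.036,290),P(700,163,.036,290))
for q in((588,148),(525,440),(673,470)):print(P(*q,.006,290))
E
```

```text
[[ 701.1  110.7]
 [ 716.9  -80.9]
 [ 448.5 -102.7]
 [ 431.6   91.1]]
sizes [np.float64(192.21624872278431), np.float64(194.51272917137138), np.float64(270.2962741388672), np.float64(269.2128134322281)]
yaws 4.159015033285599 4.645007113993189 4.690812357853048 5.006554613119633
axis from chassis [613.38891789   7.70805878] 4.625347279562867
axis from blue [611.35447008   7.07330468  98.        ] handle [611.52268621   6.2892932  138.        ]
handle ends [595.37512045  23.78883878 138.        ] [628.26897495  -9.16777269 138.        ] stripe [568.74096503  51.30548626  98.        ]
mark [ 5.27138098e+02 -6.16411555e-02  4.80000000e+01] collar [504.75999737  -1.49943873  88.        ] ball [518.2580219   -1.86725161 120.        ]
stop [ 628.52031476 -313.19646552   36.        ] [ 623.00303582 -348.94155563   36.        ]
[ 636.91980516 -291.85675464    6.        ]
[ 472.60382801 -250.34933057    6.        ]
[ 453.50142442 -332.71257448    6.        ]
```

```bash
cat >> h.py <<'E'
AX=np.array([.612,.007]);YH=np.radians(4.6)
def H(x,y=0,z=0):
    c,s=np.cos(YH),np.sin(YH);return np.array([AX[0]+c*x-s*y,AX[1]+s*x+c*y,z])
def st():
    o=bot.get_obs();x=R.from_quat(o["tool_rot"]).as_matrix()[:,0]
    print("t%.1f"%o["clock"],"pos",np.round(o["eef_pos"],4),"xang %.1f"%np.degrees(np.arctan2(x[1],x[0])),"w %.4f gf %.1f"%(o["grip_width"],o["grasp_force"]),"F",np.round(o["ft_force"],1),"q",np.round(o["joint_pos"],2))
E
python3 - <<'E'
from h import *
st();p=H(-135+0,0,0)
t=H(-.135+.056*np.sin(.45),0,.17);print(t,rel(t),R.from_quat(bot.get_obs()["tool_rot"]).as_matrix().round(3))
E
```

```text
t1.4 pos [ 0.2161 -0.4509  0.2313] xang 25.6 w 0.0858 gf 0.0 F [-0.1  0.4 -0.1] q [-1.12  0.24  0.01  1.34  0.    1.57]
[ 0.50171446 -0.00187336  0.17      ] [ 45.16321791 -28.15460061   6.13240504] [[ 0.902  0.432  0.   ]
 [ 0.432 -0.902  0.   ]
 [ 0.    -0.    -1.   ]]
```

Emit:
move_arm(
  motion=[
    {"x": 5, "y": -3, "z": 0, "yaw": 5},
    {"x": 15, "y": -9, "z": 0, "yaw": 10},
    {"x": 25, "y": -15, "z": 0, "yaw": 15},
    {"x": 35, "y": -21, "z": 0, "yaw": 21},
    {"x": 45.16, "y": -28.15, "z": 2, "yaw": 21},
    {"x": 45.16, "y": -28.15, "z": 4, "yaw": 21},
    {"x": 45.16, "y": -28.15, "z": 4, "yaw": 21},
    {"x": 45.16, "y": -28.15, "z": 4, "yaw": 21},
    {"x": 45.16, "y": -28.15, "z": 4, "yaw": 21},
    {"x": 45.16, "y": -28.15, "z": 4, "yaw": 21},
    {"x": 45.16, "y": -28.15, "z": 4, "yaw": 21},
    {"x": 45.16, "y": -28.15, "z": 4, "yaw": 21},
  ],
  gripper=0.1,
)

```text
clock: 2.9
eef_pos: [0.5012, -0.003, 0.1916]
tool_rot: [0.999, 0.039, 0.0, 0.0]
ft_force: [-0.0, -1.3, 0.7]
grip_width: 0.0472
grasp_force: 0.0
```

```bash
python3 - <<'E'
from h import *
st();bot.camera("side");a=bot.camera("side")
cv2.imwrite("pics/s1.png",cv2.resize(a[130:280,250:450],None,fx=4,fy=4,interpolation=cv2.INTER_CUBIC))
a=bot.camera("top");cv2.imwrite("pics/t1.png",a)
t=H(-.135+.056*np.sin(.45),0,.0694);print(t,rel(t))
E
```

```text
t2.9 pos [ 0.5012 -0.003   0.1916] xang 4.5 w 0.0472 gf 0.0 F [-0.  -1.3  0.7] q [-0.01  0.26 -0.07  1.24 -0.    3.06]
[ 0.50171446 -0.00187336  0.0694    ] [ 0.02820715 -0.10338481 12.23035959]
```

View pics/s1.png

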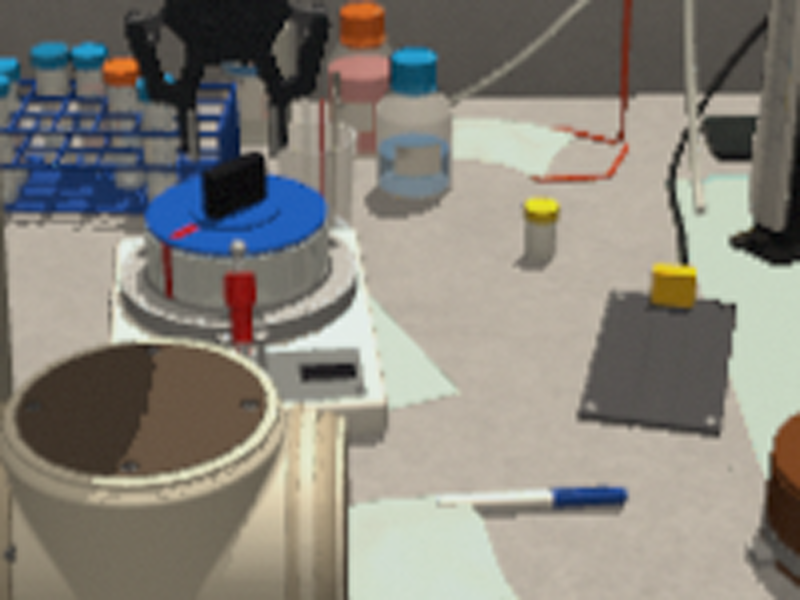

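```bash
python3 - <<'E'
from h import *
rc=(130+245.5/4-.5,250+238.5/4-.5); rt=((362.5)/6-.5+145,240.5/6-.5+262)
print(tri(rt,rc),H(-.135+.091*np.sin(.45),0,.12), proj("side",H(-.135+.091*np.sin(.45),0,.12)),rc)
rc=(130+288/4-.5,250+240.5/4-.5);rt=((388)/6-.5+145,243.5/6-.5+262)
print(tri(rt,rc))
E
```

```text
(array([ 0.51823653, -0.00145289,  0.11997595]), np.float64(0.0008266440675911215)) [ 0.51688922 -0.00065243  0.12      ] (np.float64(191.0876710557785), np.float64(308.9614767454816)) (190.875, 309.125)
(array([ 0.5059403 , -0.00183355,  0.09226567]), np.float64(0.00018312346448531386))
```

Emit:
move_arm(
  motion=[
    {"x": 0, "y": -0.05, "z": 4},
    {"x": 0, "y": -0.05, "z": 8},
    {"x": 0, "y": -0.05, "z": 12.2},
    {"x": 0, "y": -0.05, "z": 12.2},
    {"x": 0, "y": -0.05, "z": 12.2},
  ],
)

```text
invalid input at $.motion[0]: expected keys x, y, z, yaw
```

Emit:
move_arm(
  motion=[
    {"x": 0.1, "y": -0.05, "z": 4, "yaw": 0},
    {"x": 0.1, "y": -0.05, "z": 8, "yaw": 0},
    {"x": 0.1, "y": -0.05, "z": 12.1, "yaw": 0},
    {"x": 0.1, "y": -0.05, "z": 12.1, "yaw": 0},
    {"x": 0.1, "y": -0.05, "z": 12.1, "yaw": 0},
  ],
)

```text
clock: 3.68
eef_pos: [0.5036, -0.0017, 0.0717]
tool_rot: [0.999, 0.04, 0.001, 0.0]
ft_force: [0.9, 0.5, 0.5]
grip_width: 0.0469
grasp_force: 0.0
```

Emit:
move_arm(
  motion=[
    {"x": 0, "y": 0, "z": 0, "yaw": 0},
    {"x": 0, "y": 0, "z": 0, "yaw": 0},
    {"x": 0, "y": 0, "z": 0, "yaw": 0},
    {"x": 0, "y": 0, "z": 0, "yaw": 0},
    {"x": 0, "y": 0, "z": 0, "yaw": 0},
  ],
  gripper=-1,
)

```text
clock: 4.3
eef_pos: [0.5044, -0.0019, 0.0724]
tool_rot: [0.999, 0.04, 0.002, 0.001]
ft_force: [-0.4, -2.6, 6.1]
grip_width: 0.0203
grasp_force: 58.4
```

```bash
python3 - <<'E'
from h import *
st();o=bot.get_obs()
# relative to current: start angle +.45 r=.056 ; lifted r=.0675
g=lambda r,a:np.array([r*np.sin(a),r*np.cos(a)])
b=g(.056,.45)
for r,a in((.061,.45),(.067,.45),(.067,.25),(.067,.05),(.067,-.15),(.067,-.35),(.067,-.46),(.061,-.46),(.056,-.46)):
    d=(g(r,a)-b)*100;print(r,a,"x %.2f z %.2f"%(d[0],-d[1]))
E
```

```text
t4.3 pos [ 0.5044 -0.0019  0.0724] xang 4.6 w 0.0203 gf 58.4 F [-0.4 -2.6  6.1] q [-0.    0.37 -0.25  0.94 -0.    3.06]
0.061 0.45 x 0.22 z -0.45
0.067 0.45 x 0.48 z -0.99
0.067 0.25 x -0.78 z -1.45
0.067 0.05 x -2.10 z -1.65
0.067 -0.15 x -3.44 z -1.58
0.067 -0.35 x -4.73 z -1.25
0.067 -0.46 x -5.41 z -0.96
0.061 -0.46 x -5.14 z -0.42
0.056 -0.46 x -4.92 z 0.02
```

Emit:
move_arm(
  motion=[
    {"x": 0.22, "y": 0, "z": -0.45, "yaw": 0},
    {"x": 0.5, "y": 0, "z": -1.05, "yaw": 0},
    {"x": 0.5, "y": 0, "z": -1.05, "yaw": 0},
    {"x": 0.5, "y": 0, "z": -1.05, "yaw": 0},
    {"x": -0.1, "y": 0, "z": -1.3, "yaw": 0},
    {"x": -0.78, "y": 0, "z": -1.5, "yaw": 0},
    {"x": -1.4, "y": 0, "z": -1.62, "yaw": 0},
    {"x": -2.1, "y": 0, "z": -1.7, "yaw": 0},
    {"x": -2.8, "y": 0, "z": -1.7, "yaw": 0},
    {"x": -3.44, "y": 0, "z": -1.63, "yaw": 0},
    {"x": -4.1, "y": 0, "z": -1.5, "yaw": 0},
    {"x": -4.73, "y": 0, "z": -1.3, "yaw": 0},
    {"x": -5.4, "y": 0, "z": -0.98, "yaw": 0},
    {"x": -5.4, "y": 0, "z": -0.98, "yaw": 0},
    {"x": -5.4, "y": 0, "z": -0.98, "yaw": 0},
  ],
)

```text
clock: 6.18
eef_pos: [0.4488, -0.0053, 0.0802]
tool_rot: [0.999, 0.04, 0.0, -0.0]
ft_force: [-0.4, -0.0, -0.7]
grip_width: -0.0002
grasp_force: 0.0
```

```bash
python3 - <<'E'
from h import *
st()
E
```

```text
t6.2 pos [ 0.4488 -0.0053  0.0802] xang 4.6 w -0.0002 gf 0.0 F [-0.4 -0.  -0.7] q [-0.01  0.27 -0.38  0.92  0.    3.05]
```

Emit:
move_arm(
  motion=[
    {"x": 0, "y": 0, "z": -5, "yaw": 0},
    {"x": 0, "y": 0, "z": -10, "yaw": 0},
    {"x": -5, "y": 0, "z": -10, "yaw": 0},
    {"x": -10, "y": 0, "z": -10, "yaw": 0},
    {"x": -10, "y": 0, "z": -10, "yaw": 0},
  ],
  gripper=0.1,
)

```text
clock: 6.8
eef_pos: [0.3456, -0.0136, 0.1799]
tool_rot: [0.999, 0.04, -0.001, -0.0]
ft_force: [1.8, -0.2, 0.0]
grip_width: 0.0469
grasp_force: 0.0
```

```bash
python3 - <<'E'
from h import *
st();a=bot.camera("side");b=bot.camera("top")
g=lambda a,r0,c0:cv2.resize(a[r0:r0+100,c0:c0+66],None,fx=6,fy=6,interpolation=cv2.INTER_CUBIC)
cv2.imwrite("pics/s2.png",np.hstack([g(b,145,270),g(a,170,275)]))
E
```

```text
t6.8 pos [ 0.3456 -0.0136  0.1799] xang 4.6 w 0.0469 gf 0.0 F [ 1.8 -0.2  0. ] q [-0.04 -0.03 -0.44  1.16  0.    3.02]
```

View pics/s2.png

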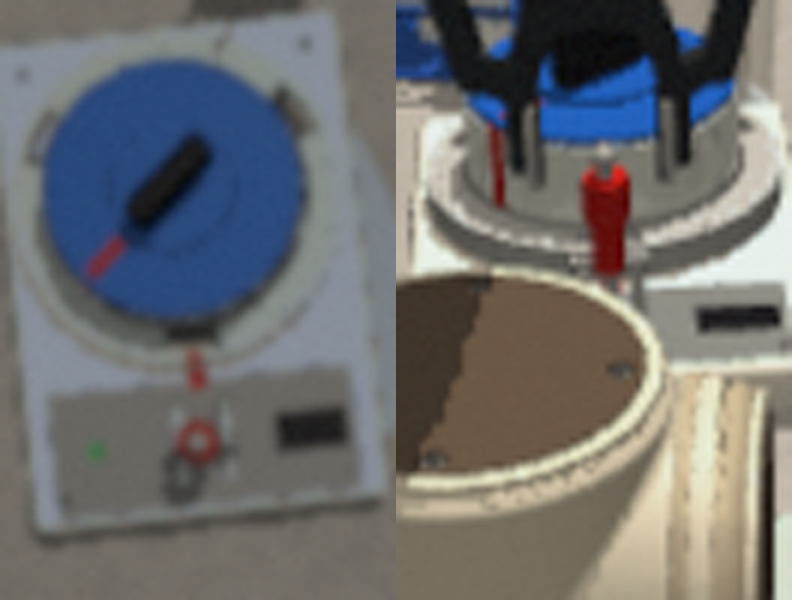

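```bash
python3 - <<'E'
from h import *
T=lambda x,y:((y+.5)/6-.5+145,(x+.5)/6-.5+270)
S=lambda x,y:((y+.5)/6-.5+170,(x-396+.5)/6-.5+275)
print("ball",tri(T(198,440),S(605,167)),"ring",tri(T(200,440),S(606,185)))
p=H(-.135,0,.038)
for a in(0,.1,.2):
  for r in(.091,.08,.068):
    q=p+np.array([np.cos(YH)*np.sin(a)*r,np.sin(YH)*np.sin(a)*r,np.cos(a)*r]);print(a,r,np.round(q,4),[tuple(np.round(((v[0]-o[0]+.5)*6-.5,(v[1]-o[1]+.5)*6-.5),0)) for v,o in((proj("top",q),(145,270)),(proj("side",q),(170,275)))])
E
```

```text
ball (array([ 0.47746383, -0.00412219,  0.12049111]), np.float64(0.00023564803033545635)) ring (array([ 0.47758628, -0.0044328 ,  0.1109983 ]), np.float64(0.00032567028120710845))
0 0.091 [ 0.4774 -0.0038  0.129 ] [(np.float64(440.0), np.float64(197.0)), (np.float64(151.0), np.float64(207.0))]
0 0.08 [ 0.4774 -0.0038  0.118 ] [(np.float64(440.0), np.float64(198.0)), (np.float64(172.0), np.float64(208.0))]
0 0.068 [ 0.4774 -0.0038  0.106 ] [(np.float64(440.0), np.float64(199.0)), (np.float64(195.0), np.float64(210.0))]
0.1 0.091 [ 0.4865 -0.0031  0.1285] [(np.float64(422.0), np.float64(195.0)), (np.float64(142.0), np.float64(207.0))]
0.1 0.08 [ 0.4854 -0.0032  0.1176] [(np.float64(425.0), np.float64(196.0)), (np.float64(165.0), np.float64(208.0))]
0.1 0.068 [ 0.4842 -0.0033  0.1057] [(np.float64(428.0), np.float64(198.0)), (np.float64(188.0), np.float64(209.0))]
0.2 0.091 [ 0.4955 -0.0024  0.1272] [(np.float64(405.0), np.float64(193.0)), (np.float64(136.0), np.float64(207.0))]
0.2 0.08 [ 0.4933 -0.0026  0.1164] [(np.float64(410.0), np.float64(195.0)), (np.float64(159.0), np.float64(208.0))]
0.2 0.068 [ 0.4909 -0.0027  0.1046] [(np.float64(415.0), np.float64(196.0)), (np.float64(184.0), np.float64(209.0))]
```

```bash
python3 - <<'E'
from h import *
print(rel([.4776,-.004,.083]))
g=lambda r,a:np.array([r*np.sin(a),r*np.cos(a)])
b=g(.064,0)
for r,a in((.067,0),(.067,-.12),(.067,-.24),(.067,-.36),(.067,-.46),(.061,-.46),(.056,-.46)):
    d=(g(r,a)-b)*100;print(r,a,"x %.2f z %.2f"%(d[0],-d[1]))
E
```

```text
[12.8037469   0.07113978  9.79348785]
0.067 0 x 0.00 z -0.30
0.067 -0.12 x -0.80 z -0.25
0.067 -0.24 x -1.59 z -0.11
0.067 -0.36 x -2.36 z 0.13
0.067 -0.46 x -2.97 z 0.40
0.061 -0.46 x -2.71 z 0.93
0.056 -0.46 x -2.49 z 1.38
```

Emit:
move_arm(
  motion=[
    {"x": 6, "y": 0, "z": 0, "yaw": 0},
    {"x": 12, "y": 0, "z": 0, "yaw": 0},
    {"x": 12.7, "y": 0, "z": 1, "yaw": 0},
    {"x": 12.7, "y": 0, "z": 2, "yaw": 0},
    {"x": 12.7, "y": 0, "z": 2, "yaw": 0},
    {"x": 12.7, "y": 0, "z": 2, "yaw": 0},
  ],
)

```text
clock: 7.65
eef_pos: [0.4749, -0.0036, 0.1604]
tool_rot: [0.999, 0.04, -0.0, -0.0]
ft_force: [-0.1, -0.0, -0.5]
grip_width: 0.0473
grasp_force: 0.0
```

```bash
python3 - <<'E'
from h import *
st();print(rel([.4776,-.004,.083]))
E
```

```text
t7.7 pos [ 0.4749 -0.0036  0.1604] xang 4.6 w 0.0473 gf 0.0 F [-0.1 -0.  -0.5] q [-0.01  0.24 -0.19  1.14  0.    3.05]
[0.2669406  0.06471915 7.73935727]
```

Emit:
move_arm(
  motion=[
    {"x": 0.25, "y": 0.05, "z": 4, "yaw": 0},
    {"x": 0.25, "y": 0.05, "z": 7.7, "yaw": 0},
    {"x": 0.25, "y": 0.05, "z": 7.7, "yaw": 0},
    {"x": 0.25, "y": 0.05, "z": 7.7, "yaw": 0},
    {"x": 0.25, "y": 0.05, "z": 7.7, "yaw": 0},
  ],
)

```text
clock: 8.28
eef_pos: [0.4798, -0.0038, 0.0851]
tool_rot: [0.999, 0.04, 0.002, 0.0]
ft_force: [-0.7, 0.2, 0.2]
grip_width: 0.0466
grasp_force: 0.0
```

Emit:
move_arm(
  motion=[
    {"x": 0, "y": 0, "z": 0, "yaw": 0},
    {"x": 0, "y": 0, "z": 0, "yaw": 0},
    {"x": 0, "y": 0, "z": 0, "yaw": 0},
    {"x": 0, "y": 0, "z": 0, "yaw": 0},
    {"x": 0, "y": 0, "z": -0.2, "yaw": 0},
    {"x": 0, "y": 0, "z": -0.2, "yaw": 0},
  ],
  gripper=-1,
)

```text
clock: 9.02
eef_pos: [0.4786, -0.0041, 0.085]
tool_rot: [0.999, 0.04, 0.0, 0.0]
ft_force: [1.9, -1.3, -1.8]
grip_width: 0.02
grasp_force: 58.7
```

Emit:
move_arm(
  motion=[
    {"x": -0.4, "y": 0, "z": 0, "yaw": 0},
    {"x": -0.8, "y": 0, "z": 0, "yaw": 0},
    {"x": -1.2, "y": 0, "z": 0.05, "yaw": 0},
    {"x": -1.6, "y": 0, "z": 0.12, "yaw": 0},
    {"x": -1.6, "y": 0, "z": 0.12, "yaw": 0},
  ],
)

```text
clock: 9.65
eef_pos: [0.4609, -0.0054, 0.0834]
tool_rot: [0.999, 0.041, -0.001, 0.0]
ft_force: [1.2, -2.2, -3.3]
grip_width: 0.0205
grasp_force: 59.1
```

Emit:
move_arm(
  motion=[
    {"x": -0.4, "y": 0, "z": 0.12, "yaw": 0},
    {"x": -0.8, "y": 0, "z": 0.27, "yaw": 0},
    {"x": -1.15, "y": 0, "z": 0.42, "yaw": 0},
    {"x": -1.15, "y": 0, "z": 0.42, "yaw": 0},
    {"x": -1.15, "y": 0, "z": 0.42, "yaw": 0},
  ],
)

```text
clock: 10.28
eef_pos: [0.4513, -0.0061, 0.0799]
tool_rot: [0.999, 0.04, 0.001, 0.0]
ft_force: [4.7, -3.6, -0.4]
grip_width: 0.0203
grasp_force: 58.6
```

Emit:
move_arm(
  motion=[
    {"x": 0.1, "y": 0, "z": 0.3, "yaw": 0},
    {"x": 0.25, "y": 0, "z": 0.6, "yaw": 0},
    {"x": 0.4, "y": 0, "z": 0.9, "yaw": 0},
    {"x": 0.4, "y": 0, "z": 0.9, "yaw": 0},
  ],
)

```text
clock: 10.78
eef_pos: [0.4536, -0.006, 0.0735]
tool_rot: [0.999, 0.04, -0.001, 0.0]
ft_force: [-9.9, -4.3, 28.4]
grip_width: 0.0199
grasp_force: 61.8
```

Emit:
move_arm(
  motion=[
    {"x": 0, "y": 0, "z": -0.1, "yaw": 0},
    {"x": 0, "y": 0, "z": -0.1, "yaw": 0},
    {"x": 0, "y": 0, "z": -0.1, "yaw": 0},
    {"x": 0, "y": 0, "z": -4, "yaw": 0},
    {"x": 0, "y": 0, "z": -8, "yaw": 0},
    {"x": 0, "y": 0, "z": -13, "yaw": -10},
    {"x": -2, "y": 0, "z": -14, "yaw": -20},
    {"x": -4, "y": 0, "z": -14, "yaw": -30},
    {"x": -4, "y": 0, "z": -14, "yaw": -40},
    {"x": -4, "y": 0, "z": -14, "yaw": -50},
    {"x": -4, "y": 0, "z": -14, "yaw": -60},
    {"x": -4, "y": 0, "z": -14, "yaw": -70},
    {"x": -4, "y": 0, "z": -14, "yaw": -80},
    {"x": -4, "y": 0, "z": -14, "yaw": -90},
    {"x": -4, "y": 0, "z": -14, "yaw": -100},
    {"x": -4, "y": 0, "z": -14, "yaw": -110},
    {"x": -4, "y": 0, "z": -14, "yaw": -120},
    {"x": -4, "y": 0, "z": -14, "yaw": -130},
  ],
  gripper=0.1,
)

```text
clock: 13.02
eef_pos: [0.4144, -0.0086, 0.21]
tool_rot: [0.383, 0.924, -0.0, -0.001]
ft_force: [-1.1, -0.1, -0.4]
grip_width: 0.0471
grasp_force: 0.0
```

```bash
python3 - <<'E'
from h import *
st();a=bot.camera("side");b=bot.camera("top")
g=lambda a,r0,c0:cv2.resize(a[r0:r0+100,c0:c0+66],None,fx=6,fy=6,interpolation=cv2.INTER_CUBIC)
cv2.imwrite("pics/s3.png",np.hstack([g(b,145,270),g(a,170,275)]))
# handle direction: dark pixels on the blue top
c=b[155:200,275:325].astype(int)
m=((c.max(2)<60)).astype(np.uint8);n,l,s,ce=cv2.connectedComponentsWithStats(m)
for i in range(1,n):
    if s[i,4]>40:print(s[i],ce[i]+[275,155])
print(rel([AX[0],AX[1],.15]))
E
```

```text
t13.0 pos [ 0.4144 -0.0086  0.21  ] xang 134.9 w 0.0471 gf 0.0 F [-1.1 -0.1 -0.4] q [-0.02  0.08 -0.24  1.25  0.    0.77]
[17 13 13 16 95] [297.8        175.35789474]
[-12.760984    15.17671553   5.97049136]
```

View pics/s3.png

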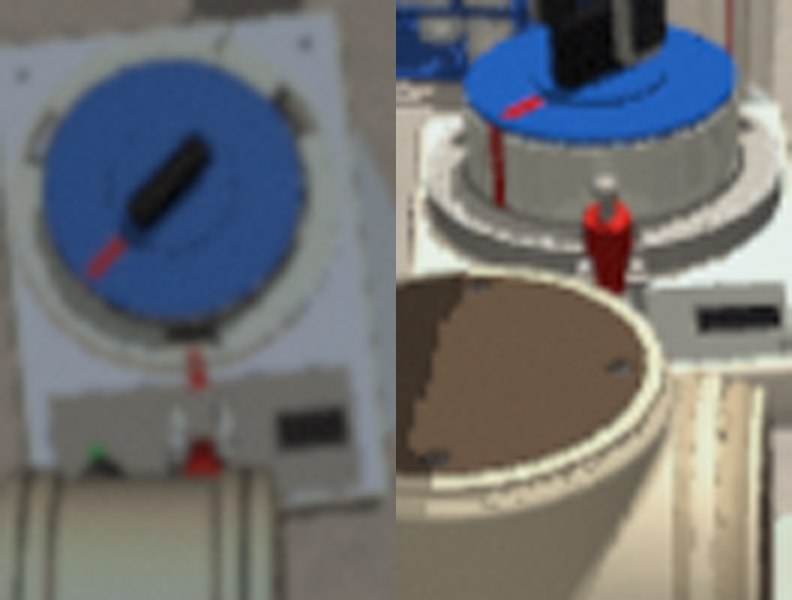

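```bash
python3 - <<'E'
from h import *
for a in(-.45,-.32,-.2):
  v=proj("side",H(-.135+.091*np.sin(a),0,.038+.091*np.cos(a)));w=proj("side",H(-.135+.068*np.sin(a),0,.038+.068*np.cos(a)))
  print(a,[(round((q[1]-275+.5)*6+396),round((q[0]-170+.5)*6)) for q in(v,w)])
b=bot.camera("top");c=b[155:200,275:325].astype(int)
m=((c.max(2)<60)).astype(np.uint8);n,l,s,ce=cv2.connectedComponentsWithStats(m)
i=1+np.argmax(s[1:,4]);P=np.array([onz("top",(y+155,x+275),.138)[:2] for y,x in np.argwhere(l==i)])*1000
print(P.mean(0),s[i]);w,V=np.linalg.eigh(np.cov(P.T));v=V[:,1];print("yaw",np.degrees(np.arctan2(v[1],v[0])))
E
```

```text
-0.45 [(607, 210), (608, 239)]
-0.32 [(606, 189), (607, 224)]
-0.2 [(605, 173), (607, 212)]
[609.51917008   7.05854676] [16 13 14 16 95]
yaw 138.88835364930435
```

Emit:
move_arm(
  motion=[
    {"x": -4, "y": 5, "z": 0, "yaw": 0},
    {"x": -8, "y": 9.5, "z": 0, "yaw": 0},
    {"x": -12.5, "y": 15, "z": 0, "yaw": 0},
    {"x": -12.7, "y": 15.1, "z": 2, "yaw": 0},
    {"x": -12.7, "y": 15.1, "z": 4, "yaw": 0},
    {"x": -12.7, "y": 15.1, "z": 4, "yaw": 0},
    {"x": -12.7, "y": 15.1, "z": 4, "yaw": 0},
  ],
)

```text
clock: 14.05
eef_pos: [0.6111, 0.0066, 0.1712]
tool_rot: [0.386, 0.922, -0.0, -0.0]
ft_force: [0.2, -0.3, -0.2]
grip_width: 0.0471
grasp_force: 0.0
```

```bash
python3 - <<'E'
from h import *
st();print(rel([AX[0],AX[1],.105]))
E
```

```text
t14.1 pos [0.6111 0.0066 0.1712] xang 134.5 w 0.0471 gf 0.0 F [ 0.2 -0.3 -0.2] q [0.01 0.49 0.21 1.29 0.   0.8 ]
[-0.04125359  0.09394084  6.61886557]
```

```bash
cat > lev.py <<'E'
from h import *
from scipy.optimize import least_squares
def pred(a,l):
    q=lambda r,o=0:proj("side",H(-.135+r*np.sin(a)+o*np.cos(a),0,.038+r*np.cos(a)-o*np.sin(a)))[0]
    return q(.091),q(.068+l,.011)
if __name__=="__main__":
    print("on ref",pred(.45,0),"seen",130+245/4-.5,130+272/4-.5)
    for a in(-.45,-.38,-.32,-.26):
        for l in(0,.004,.008):print(a,l,np.round(pred(a,l),1))
    a=bot.camera("side").astype(int);b=bot.camera("top").astype(int)
    red=lambda a:(a[...,2]>110)&(a[...,1]<70)&(a[...,0]<70)
    print(170+np.flatnonzero(red(a)[170:225,303:318].any(1)))
    print([ (r+170,a[r+170,309].tolist()) for r in range(26,52)])
E
python3 lev.py
```

```text
on ref (np.float64(191.1062469861255), np.float64(199.03480708013046)) seen 190.75 197.5
-0.45 0 [204.5 206.1]
-0.45 0.004 [204.5 205.2]
-0.45 0.008 [204.5 204.4]
-0.38 0 [202.6 204.9]
-0.38 0.004 [202.6 203.9]
-0.38 0.008 [202.6 203. ]
-0.32 0 [201.1 203.9]
-0.32 0.004 [201.1 202.9]
-0.32 0.008 [201.1 201.9]
-0.26 0 [199.7 203. ]
-0.26 0.004 [199.7 202. ]
-0.26 0.008 [199.7 200.9]
[203 204 205 206 207 208]
[(196, [113, 123, 125]), (197, [113, 124, 125]), (198, [116, 126, 128]), (199, [142, 153, 157]), (200, [167, 177, 184]), (201, [124, 132, 137]), (202, [88, 94, 98]), (203, [74, 79, 88]), (204, [61, 65, 93]), (205, [66, 71, 93]), (206, [58, 63, 102]), (207, [24, 28, 129]), (208, [19, 21, 123]), (209, [10, 15, 83]), (210, [15, 14, 83]), (211, [9, 13, 83]), (212, [7, 8, 85]), (213, [11, 10, 84]), (214, [8, 10, 83]), (215, [14, 14, 85]), (216, [14, 15, 85]), (217, [30, 35, 91]), (218, [125, 148, 163]), (219, [179, 212, 214]), (220, [127, 154, 161]), (221, [64, 82, 101])]
```

Emit:
move_arm(
  motion=[
    {"x": 0, "y": 0.05, "z": 3, "yaw": -2},
    {"x": 0, "y": 0.05, "z": 6.4, "yaw": -2},
    {"x": 0, "y": 0.05, "z": 6.4, "yaw": -2},
    {"x": 0, "y": 0.05, "z": 6.4, "yaw": -2},
  ],
)

```text
clock: 14.65
eef_pos: [0.6129, 0.007, 0.1086]
tool_rot: [0.37, 0.929, 0.001, 0.001]
ft_force: [-0.9, 0.6, 0.4]
grip_width: 0.047
grasp_force: 0.0
```

Emit:
move_arm(
  motion=[
    {"x": 0, "y": 0, "z": 0, "yaw": 0},
    {"x": 0, "y": 0, "z": 0, "yaw": 0},
    {"x": 0, "y": 0, "z": 0, "yaw": 0},
    {"x": 0, "y": 0, "z": 0, "yaw": 0},
    {"x": 0, "y": 0, "z": 0, "yaw": 0},
  ],
  gripper=-1,
)

```text
clock: 15.28
eef_pos: [0.6133, 0.0072, 0.1085]
tool_rot: [0.37, 0.929, 0.001, 0.002]
ft_force: [0.5, 0.9, 5.9]
grip_width: 0.0152
grasp_force: 59.1
```

```bash
python3 - <<'E'
from h import *
st();o=bot.get_obs();print(o["ft_torque"])
E
```

```text
t15.3 pos [0.6133 0.0072 0.1085] xang 136.6 w 0.0152 gf 59.1 F [0.5 0.9 5.9] q [0.01 0.53 0.12 1.15 0.   0.77]
[0.03012426 0.05021738 0.05897432]
```

Emit:
move_arm(
  motion=[
    {"x": 0, "y": 0, "z": 0, "yaw": -6},
    {"x": 0, "y": 0, "z": 0, "yaw": -12},
    {"x": 0, "y": 0, "z": 0, "yaw": -18},
    {"x": 0, "y": 0, "z": 0, "yaw": -24},
    {"x": 0, "y": 0, "z": 0, "yaw": -30},
    {"x": 0, "y": 0, "z": 0, "yaw": -36},
    {"x": 0, "y": 0, "z": 0, "yaw": -41},
    {"x": 0, "y": 0, "z": 0, "yaw": -45},
    {"x": 0, "y": 0, "z": 0, "yaw": -47},
    {"x": 0, "y": 0, "z": 0, "yaw": -47},
    {"x": 0, "y": 0, "z": 0, "yaw": -47},
  ],
)

```text
clock: 16.65
eef_pos: [0.6132, 0.0069, 0.1085]
tool_rot: [-0.031, 1.0, -0.0, 0.002]
ft_force: [0.7, 0.9, 6.5]
grip_width: 0.0151
grasp_force: 59.2
```

```bash
python3 - <<'E'
from h import *
st();o=bot.get_obs();print(o["ft_torque"])
E
```

```text
t16.6 pos [0.6132 0.0069 0.1085] xang -176.4 w 0.0151 gf 59.2 F [0.7 0.9 6.5] q [ 0.01  0.53  0.11  1.15 -0.   -0.05]
[ 0.04439792  0.10217716 -0.14062422]
```

Emit:
move_arm(
  motion=[
    {"x": 0, "y": 0, "z": 0, "yaw": -1},
    {"x": 0, "y": 0, "z": 0, "yaw": -2},
    {"x": 0, "y": 0, "z": 0, "yaw": -3},
    {"x": 0, "y": 0, "z": 0, "yaw": -3},
  ],
)

```text
clock: 17.15
eef_pos: [0.6133, 0.0069, 0.1085]
tool_rot: [-0.056, 0.998, 0.0, 0.002]
ft_force: [0.1, 0.3, 6.4]
grip_width: 0.0151
grasp_force: 62.9
```

```bash
python3 - <<'E'
from h import *
st();o=bot.get_obs();print(o["ft_torque"])
E
```

```text
t17.1 pos [0.6133 0.0069 0.1085] xang -173.6 w 0.0151 gf 62.9 F [0.1 0.3 6.4] q [ 0.01  0.53  0.12  1.15  0.   -0.1 ]
[ 0.16535178  0.03088622 -1.07767017]
```

Emit:
move_arm(
  motion=[
    {"x": 0, "y": 0, "z": 0, "yaw": 1},
    {"x": 0, "y": 0, "z": -0.5, "yaw": 1},
    {"x": 0, "y": 0, "z": -1.5, "yaw": 1},
    {"x": 0, "y": 0, "z": -1.5, "yaw": 1},
  ],
)

```text
clock: 17.65
eef_pos: [0.6113, 0.0071, 0.1217]
tool_rot: [-0.049, 0.999, 0.0, -0.001]
ft_force: [-0.5, 0.6, -4.8]
grip_width: 0.0151
grasp_force: 58.9
```

```bash
python3 - <<'E'
from h import *
st();o=bot.get_obs();print(o["ft_torque"])
E
```

```text
t17.6 pos [0.6113 0.0071 0.1217] xang -174.4 w 0.0151 gf 58.9 F [-0.5  0.6 -4.8] q [ 0.01  0.52  0.13  1.18  0.   -0.09]
[ 0.02476811  0.06022256 -0.02129172]
```

Emit:
move_arm(
  motion=[
    {"x": 0, "y": 0, "z": -3, "yaw": 0},
    {"x": 0, "y": 0, "z": -7, "yaw": 0},
    {"x": 0, "y": 0, "z": -9, "yaw": 0},
    {"x": 0.5, "y": 2, "z": -9, "yaw": 0},
    {"x": 1.5, "y": 6, "z": -9, "yaw": 0},
    {"x": 2.5, "y": 11, "z": -9, "yaw": 0},
    {"x": 3.5, "y": 16, "z": -9, "yaw": 0},
    {"x": 4.5, "y": 21, "z": -9, "yaw": 0},
    {"x": 5.5, "y": 26, "z": -9, "yaw": 0},
    {"x": 6.4, "y": 29.5, "z": -9, "yaw": 0},
    {"x": 6.4, "y": 30.7, "z": -9, "yaw": 0},
    {"x": 6.4, "y": 30.7, "z": -9, "yaw": 0},
    {"x": 6.4, "y": 30.7, "z": -6, "yaw": 0},
    {"x": 6.4, "y": 30.7, "z": -3, "yaw": 0},
    {"x": 6.4, "y": 30.7, "z": 0, "yaw": 0},
    {"x": 6.4, "y": 30.7, "z": 2, "yaw": 0},
    {"x": 6.4, "y": 30.7, "z": 2, "yaw": 0},
    {"x": 6.4, "y": 30.7, "z": 2, "yaw": 0},
  ],
)

```text
clock: 19.9
eef_pos: [0.5191, 0.3057, 0.1025]
tool_rot: [-0.048, 0.999, 0.0, 0.0]
ft_force: [0.1, -0.4, -4.4]
grip_width: 0.015
grasp_force: 59.5
```

```bash
python3 - <<'E'
from h import *
st();b=bot.camera("top");print(rel([.517,.3066,.0815]))
cv2.imwrite("pics/t4.png",cv2.resize(b[145:245,190:345],None,fx=5,fy=5,interpolation=cv2.INTER_CUBIC))
r=bot.cut_out("top","mat")
for q in r[:1]:print(q["score"],q["centre"])
for i in range(4):
    for q in bot.cut_out("top","block%d_c"%i)[:5]:print(i,round(q["score"],2),np.round(q["centre"],1),q["mask"].sum(), np.round(onz("top",q["centre"],.08),4))
    break
E
```

```text
t19.9 pos [0.5191 0.3057 0.1025] xang -174.5 w 0.0150 gf 59.5 F [ 0.1 -0.4 -4.4] q [ 0.53  0.52  0.08  1.12 -0.    0.44]
[0.23634428 0.06644835 2.14961393]
0.78 [219.8, 231.9]
```

View pics/t4.png

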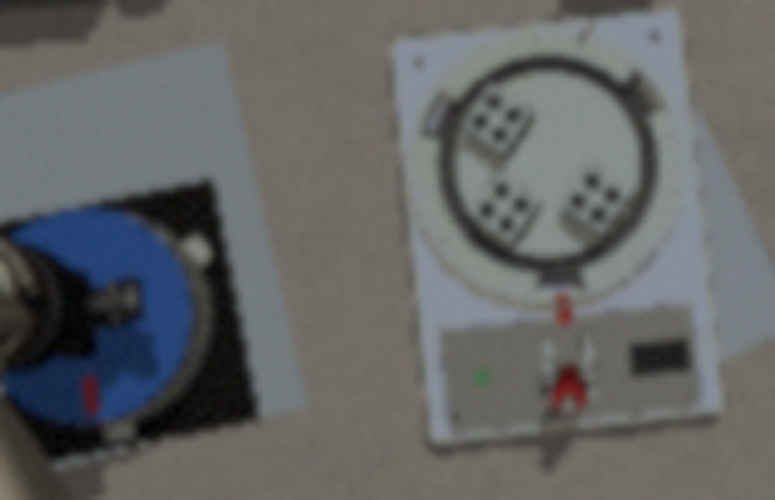

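Emit:
move_arm(
  motion=[
    {"x": 0.2, "y": 0.05, "z": 1, "yaw": 0},
    {"x": 0.2, "y": 0.05, "z": 1.8, "yaw": 0},
    {"x": 0.2, "y": 0.05, "z": 2.15, "yaw": 0},
    {"x": 0.2, "y": 0.05, "z": 2.15, "yaw": 0},
  ],
)

```text
clock: 20.55
eef_pos: [0.5161, 0.3064, 0.0815]
tool_rot: [-0.049, 0.999, 0.0, 0.0]
ft_force: [-2.0, -1.9, 5.9]
grip_width: 0.0151
grasp_force: 61.0
```

```bash
python3 - <<'E'
from h import *
st()
P=lambda x,y,z:np.round(onz("top",((y+.5)/5-.5+145,(x+.5)/5-.5+190),z)*1000,1)
print("ball",P(570,403,.12),"pred .45",H(-.135-.0396),"pred .3",H(-.135-.027))
print("axis plate",P(549,163,.048))
for q in((497,122),(505,208),(597,202)):print(P(*q,.08))
import cv2
# fit: dark wells per block -> centroid and angle
b=bot.camera("top");g=cv2.cvtColor(cv2.resize(b[145:245,190:345],None,fx=5,fy=5,interpolation=cv2.INTER_CUBIC),cv2.COLOR_BGR2GRAY)
for cx,cy in((497,122),(505,208),(597,202)):
    w=g[cy-32:cy+33,cx-32:cx+33];bh=cv2.morphologyEx(w,cv2.MORPH_BLACKHAT,np.ones((17,17)))
    m=(bh>25).astype(np.uint8);n,l,s,ce=cv2.connectedComponentsWithStats(m)
    pts=[(tuple(np.round(ce[i]+[cx-32,cy-32],1)),s[i,4]) for i in range(1,n) if s[i,4]>15];print(pts)
E
```

```text
t20.6 pos [0.5161 0.3064 0.0815] xang -174.4 w 0.0151 gf 61.0 F [-2.  -1.9  5.9] q [ 0.54  0.54  0.04  1.08 -0.    0.44]
ball [454.6  -6.6 120. ] pred .45 [ 0.43796241 -0.00700273  0.        ] pred .3 [ 0.45052182 -0.00599223  0.        ]
axis plate [613.8   6.7  48. ]
[637.9  38.1  80. ]
[581.8  34.2  80. ]
[584.  -25.5  80. ]
[((np.float64(470.4), np.float64(98.2)), np.int32(187)), ((np.float64(493.3), np.float64(101.7)), np.int32(114)), ((np.float64(512.7), np.float64(115.3)), np.int32(118)), ((np.float64(479.9), np.float64(121.5)), np.int32(91)), ((np.float64(499.3), np.float64(134.8)), np.int32(105)), ((np.float64(520.4), np.float64(136.2)), np.int32(56)), ((np.float64(509.3), np.float64(149.6)), np.int32(64))]
[((np.float64(501.0), np.float64(190.0)), np.int32(136)), ((np.float64(520.9), np.float64(204.5)), np.int32(140)), ((np.float64(486.8), np.float64(209.4)), np.int32(133)), ((np.float64(528.1), np.float64(223.6)), np.int32(84)), ((np.float64(506.2), np.float64(223.8)), np.int32(107)), ((np.float64(474.2), np.float64(224.6)), np.int32(28)), ((np.float64(490.1), np.float64(238.8)), np.int32(50))]
[((np.float64(591.6), np.float64(181.0)), np.int32(133)), ((np.float64(611.3), np.float64(194.9)), np.int32(126)), ((np.float64(577.6), np.float64(201.1)), np.int32(132)), ((np.float64(597.8), np.float64(214.5)), np.int32(107)), ((np.float64(618.4), np.float64(230.9)), np.int32(17))]
```

Emit:
move_arm(
  motion=[
    {"x": 0, "y": 0, "z": 0, "yaw": 0},
    {"x": 0, "y": 0, "z": 0, "yaw": 0},
    {"x": 0, "y": 0, "z": 0, "yaw": 0},
    {"x": 0, "y": 0, "z": -3, "yaw": 0},
    {"x": 0, "y": 0, "z": -8, "yaw": 0},
    {"x": 0, "y": 0, "z": -12, "yaw": 0},
    {"x": 0, "y": 0, "z": -12, "yaw": 0},
  ],
  gripper=0.1,
)

```text
clock: 21.48
eef_pos: [0.5186, 0.308, 0.2047]
tool_rot: [-0.049, 0.999, 0.002, 0.004]
ft_force: [0.3, 1.0, -0.1]
grip_width: 0.0467
grasp_force: 0.0
```

```bash
python3 - <<'E'
from h import *
st();b=bot.camera("top");a=bot.camera("side")
up=lambda im,r,c:cv2.resize(im[r:r+40,c:c+30],None,fx=13,fy=13,interpolation=cv2.INTER_CUBIC)
cv2.imwrite("pics/l5.png",cv2.convertScaleAbs(np.hstack([up(b,205,288),up(a,185,295)]),alpha=1.6))
for s in(-.45,-.35,-.25):
  for r,n in((.091,"ball"),(.068,"ring")):
    q=H(-.135+.0015+r*np.sin(s),0,.038+r*np.cos(s));v=proj("top",q);w=proj("side",q)
    print(s,n,np.round([(v[1]-288+.5)*13,(v[0]-205+.5)*13,(w[1]-295+.5)*13+390,(w[0]-185+.5)*13]))
E
```

```text
t21.5 pos [0.5186 0.308  0.2047] xang -174.4 w 0.0467 gf 0.0 F [ 0.3  1.  -0.1] q [0.54 0.45 0.24 1.35 0.   0.44]
-0.45 ball [212. 332. 586. 256.]
-0.45 ring [212. 290. 590. 320.]
-0.35 ball [208. 298. 585. 222.]
-0.35 ring [208. 265. 588. 294.]
-0.25 ball [203. 262. 583. 191.]
-0.25 ring [205. 238. 587. 271.]
```

View pics/l5.png

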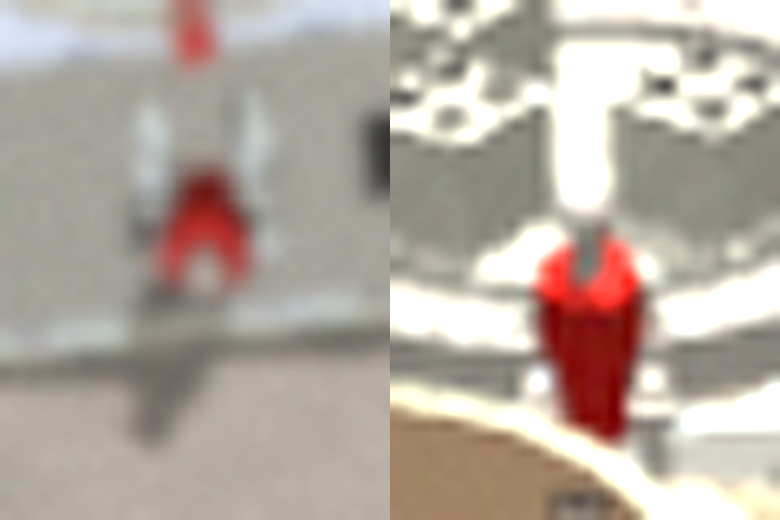

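```bash
python3 - <<'E'
from h import *
print(rel([.464,-.005,.17]))
E
```

```text
[  8.26227481 -30.51418031   3.0110987 ]
```

Emit:
move_arm(
  motion=[
    {"x": 1, "y": -6, "z": 0, "yaw": 0},
    {"x": 3, "y": -12, "z": 0, "yaw": 0},
    {"x": 5, "y": -18, "z": 0, "yaw": 0},
    {"x": 7, "y": -24, "z": 0, "yaw": 1},
    {"x": 8.2, "y": -30, "z": 1, "yaw": 1},
    {"x": 8.2, "y": -30.5, "z": 3, "yaw": 1},
    {"x": 8.2, "y": -30.5, "z": 3, "yaw": 1},
    {"x": 8.2, "y": -30.5, "z": 3, "yaw": 1},
  ],
)

```text
clock: 22.58
eef_pos: [0.4642, -0.0043, 0.1698]
tool_rot: [-0.041, 0.999, 0.0, -0.001]
ft_force: [0.1, 0.5, -0.2]
grip_width: 0.047
grasp_force: 0.0
```

```bash
python3 - <<'E'
from h import *
st();print(rel([.464,-.005,.073]))
E
```

```text
t22.6 pos [ 0.4642 -0.0043  0.1698] xang -175.4 w 0.0470 gf 0.0 F [ 0.1  0.5 -0.2] q [-0.01  0.21 -0.2   1.16  0.   -0.09]
[ 0.01001487 -0.06682929  9.67761454]
```

Emit:
move_arm(
  motion=[
    {"x": 0, "y": -0.05, "z": 5, "yaw": 0},
    {"x": 0, "y": -0.05, "z": 9.5, "yaw": 0},
    {"x": 0, "y": -0.05, "z": 9.6, "yaw": 0},
    {"x": 0, "y": -0.05, "z": 9.6, "yaw": 0},
    {"x": 0, "y": -0.05, "z": 9.6, "yaw": 0},
  ],
)

```text
clock: 23.2
eef_pos: [0.4666, -0.0051, 0.0764]
tool_rot: [-0.04, 0.999, -0.0, 0.002]
ft_force: [0.0, -0.4, 0.1]
grip_width: 0.047
grasp_force: 0.0
```

Emit:
move_arm(
  motion=[
    {"x": 0, "y": 0, "z": 0, "yaw": 0},
    {"x": 0, "y": 0, "z": 0, "yaw": 0},
    {"x": 0, "y": 0, "z": 0, "yaw": 0},
    {"x": 0, "y": 0, "z": 0, "yaw": 0},
    {"x": 0.1, "y": 0, "z": -0.45, "yaw": 0},
    {"x": 0.24, "y": 0, "z": -0.85, "yaw": 0},
    {"x": 0.24, "y": 0, "z": -0.85, "yaw": 0},
  ],
  gripper=-1,
)

```text
clock: 24.08
eef_pos: [0.4627, -0.0056, 0.0831]
tool_rot: [-0.04, 0.999, 0.0, 0.001]
ft_force: [2.9, 1.5, -2.7]
grip_width: 0.0204
grasp_force: 58.7
```

```bash
python3 - <<'E'
from h import *
st()
E
```

```text
t24.1 pos [ 0.4627 -0.0056  0.0831] xang -175.4 w 0.0204 gf 58.7 F [ 2.9  1.5 -2.7] q [-0.01  0.29 -0.34  0.94  0.   -0.09]
```

Emit:
move_arm(
  motion=[
    {"x": 0.35, "y": 0, "z": 0.15, "yaw": 0},
    {"x": 0.7, "y": 0, "z": 0.3, "yaw": 0},
    {"x": 1.0, "y": 0, "z": 0.45, "yaw": 0},
    {"x": 1.35, "y": 0, "z": 0.6, "yaw": 0},
    {"x": 1.35, "y": 0, "z": 0.6, "yaw": 0},
    {"x": 1.35, "y": 0, "z": 0.6, "yaw": 0},
  ],
)

```text
clock: 24.82
eef_pos: [0.4546, -0.0061, 0.0791]
tool_rot: [-0.041, 0.999, 0.0, 0.006]
ft_force: [9.7, 2.2, 0.9]
grip_width: 0.0202
grasp_force: 58.9
```

```bash
python3 - <<'E'
from h import *
st()
E
```

```text
t24.8 pos [ 0.4546 -0.0061  0.0791] xang -175.3 w 0.0202 gf 58.9 F [9.7 2.2 0.9] q [-0.01  0.28 -0.38  0.91  0.   -0.1 ]
```

Emit:
move_arm(
  motion=[
    {"x": -0.2, "y": 0, "z": 0.3, "yaw": 0},
    {"x": -0.2, "y": 0, "z": 0.3, "yaw": 0},
    {"x": -0.2, "y": 0, "z": 0.3, "yaw": 0},
    {"x": -0.2, "y": 0, "z": 0.3, "yaw": 0},
    {"x": -0.2, "y": 0, "z": -4, "yaw": 0},
    {"x": -0.2, "y": 0, "z": -8, "yaw": 0},
    {"x": -0.2, "y": 5, "z": -12, "yaw": 0},
    {"x": -0.2, "y": 11, "z": -12, "yaw": 0},
    {"x": -0.2, "y": 16, "z": -12, "yaw": 0},
    {"x": -0.2, "y": 16, "z": -12, "yaw": 0},
  ],
  gripper=0.1,
)

```text
clock: 26.08
eef_pos: [0.4372, 0.1557, 0.1967]
tool_rot: [-0.043, 0.999, 0.0, 0.0]
ft_force: [0.1, -1.1, -0.2]
grip_width: 0.0471
grasp_force: 0.0
```

```bash
python3 - <<'E'
from h import *
st();b=bot.camera("top");a=bot.camera("side")
up=lambda im,r,c:cv2.resize(im[r:r+40,c:c+30],None,fx=13,fy=13,interpolation=cv2.INTER_CUBIC)
cv2.imwrite("pics/l6.png",cv2.convertScaleAbs(np.hstack([up(b,205,288),up(a,185,295)]),alpha=1.3))
E
```

```text
t26.1 pos [0.4372 0.1557 0.1967] xang -175.1 w 0.0471 gf 0.0 F [ 0.1 -1.1 -0.2] q [ 0.34  0.19 -0.15  1.23  0.    0.26]
```

View pics/l6.png

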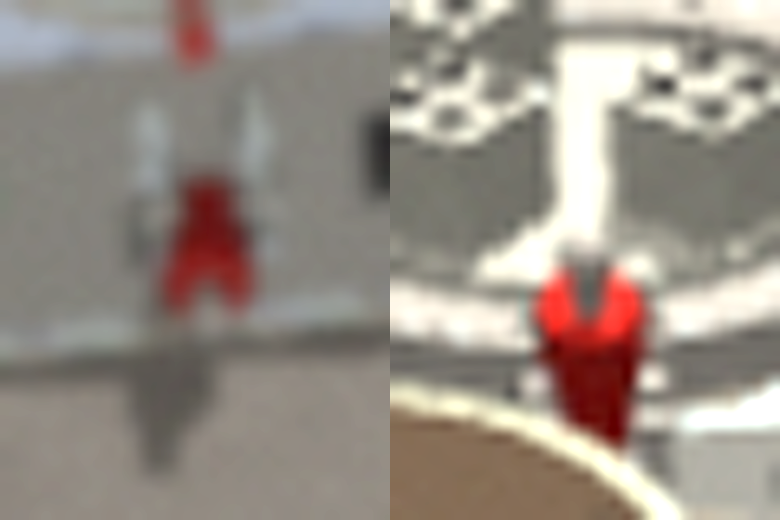

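```bash
cat > blk.py <<'E'
from h import *
from itertools import combinations
def blocks(r0,r1,c0,c1,z,img=None):
    b=bot.camera("top") if img is None else img
    g=cv2.cvtColor(cv2.resize(b[r0:r1,c0:c1],None,fx=5,fy=5,interpolation=cv2.INTER_CUBIC),cv2.COLOR_BGR2GRAY)
    bh=cv2.morphologyEx(g,cv2.MORPH_BLACKHAT,np.ones((17,17)))
    out=[]
    for th in(15,20,25,30,35,40):
        n,l,s,ce=cv2.connectedComponentsWithStats((bh>th).astype(np.uint8))
        P=[onz("top",((y+.5)/5-.5+r0,(x+.5)/5-.5+c0),z)[:2]*1000 for (x,y),q in zip(ce[1:],s[1:]) if 25<q[4]<260]
        P=np.array(P)
        if len(P)<4:continue
        for i,j in combinations(range(len(P)),2):
            if not 18<np.linalg.norm(P[i]-P[j])<25:continue
            m=(P[i]+P[j])/2;h=(P[i]-P[j])/2;k=np.array([-h[1],h[0]])
            d=[np.linalg.norm(P-(m+e*k),axis=1) for e in(1,-1)]
            if max(d[0].min(),d[1].min())<2.5:
                a=P[d[0].argmin()];c=P[d[1].argmin()]
                cen=(P[i]+P[j]+a+c)/4
                ang=(np.degrees(np.arctan2(h[1],h[0]))+45)%90
                err=max(d[0].min(),d[1].min())
                out.append((err,cen,ang))
    out.sort(key=lambda t:t[0]);res=[]
    for e,c,a in out:
        if all(np.linalg.norm(c-q[1])>15 for q in res):res.append((e,c,a))
    return res
E
python3 - <<'E'
from blk import *
for r in blocks(145,240,262,345,.08):print(np.round(r[0],2),np.round(r[1],1),round(r[2],1),"side dir to axis",round((np.degrees(np.arctan2(*(r[1]-[613,7])[::-1])))%90,1),np.linalg.norm(r[1]-[613,7]))
st()
E
```

```text
0.09 [640.4  38.6] 54.3 side dir to axis 49.0 41.819959258441536
0.09 [582.4  35.1] 52.1 side dir to axis 47.4 41.493621484026995
0.14 [586.7 -24. ] 53.7 side dir to axis 49.6 40.64860572487284
t26.2 pos [0.4375 0.1523 0.1964] xang -175.4 w 0.0469 gf 0.0 F [-1.3 -0.1 -0.5] q [ 0.34  0.19 -0.15  1.23 -0.    0.26]
```

```bash
python3 - <<'E'
from h import *
print(rel([.5867,-.024,.15]))
E
```

```text
[-13.46866379 -18.76350782   4.64444491]
```

Emit:
move_arm(
  motion=[
    {"x": -3, "y": -4, "z": 0, "yaw": 10},
    {"x": -6.5, "y": -9, "z": 0, "yaw": 20},
    {"x": -10, "y": -14, "z": 0, "yaw": 30},
    {"x": -13.2, "y": -18.6, "z": 1, "yaw": 40},
    {"x": -13.4, "y": -18.7, "z": 4, "yaw": 42},
    {"x": -13.4, "y": -18.7, "z": 4.6, "yaw": 42},
    {"x": -13.4, "y": -18.7, "z": 4.6, "yaw": 42},
    {"x": -13.4, "y": -18.7, "z": 4.6, "yaw": 42},
  ],
  gripper=0.2,
)

```text
clock: 27.22
eef_pos: [0.5867, -0.0225, 0.1522]
tool_rot: [0.32, 0.947, 0.0, 0.001]
ft_force: [-0.0, -0.4, 0.8]
grip_width: 0.0511
grasp_force: 0.0
```

```bash
python3 - <<'E'
from h import *
st();print(rel([.5867,-.024,.052]))
E
```

```text
t27.2 pos [ 0.5867 -0.0225  0.1522] xang 142.6 w 0.0511 gf 0.0 F [-0.  -0.4  0.8] q [-0.04  0.45  0.1   1.22 -0.    0.61]
[-0.07349202 -0.13512473 10.01673272]
```

Emit:
move_arm(
  motion=[
    {"x": -0.05, "y": -0.1, "z": 4, "yaw": 0},
    {"x": -0.05, "y": -0.1, "z": 8, "yaw": 0},
    {"x": -0.05, "y": -0.1, "z": 9.8, "yaw": 0},
    {"x": -0.05, "y": -0.1, "z": 9.8, "yaw": 0},
    {"x": -0.05, "y": -0.1, "z": 9.8, "yaw": 0},
  ],
)

```text
clock: 27.85
eef_pos: [0.5875, -0.0235, 0.0546]
tool_rot: [0.32, 0.947, 0.0, 0.002]
ft_force: [0.3, -0.0, -0.2]
grip_width: 0.0511
grasp_force: 0.0
```

Emit:
move_arm(
  motion=[
    {"x": 0, "y": 0, "z": 0, "yaw": 0},
    {"x": 0, "y": 0, "z": 0, "yaw": 0},
    {"x": 0, "y": 0, "z": 0, "yaw": 0},
    {"x": 0, "y": 0, "z": 0, "yaw": 0},
    {"x": 0, "y": 0, "z": -1, "yaw": 0},
    {"x": 0, "y": 0, "z": -3, "yaw": 0},
    {"x": 0, "y": 0, "z": -5, "yaw": 0},
    {"x": 0, "y": 0, "z": -5, "yaw": 0},
  ],
  gripper=-1,
)

```text
clock: 28.85
eef_pos: [0.5875, -0.0239, 0.1047]
tool_rot: [0.321, 0.947, 0.001, 0.002]
ft_force: [1.3, 0.1, -1.0]
grip_width: 0.0329
grasp_force: 59.8
```

```bash
cat >> h.py <<'E'
SC=np.array([.543,-.3125]);YS=np.radians(-13.26)
def S(x,y=0,z=0):
    c,s=np.cos(YS),np.sin(YS);return np.array([SC[0]+c*x-s*y,SC[1]+s*x+c*y,z])
E
python3 - <<'E'
from h import *
st();print(S(.050,0,.06),rel(S(.050,0,.06)))
E
```

```text
t28.9 pos [ 0.5875 -0.0239  0.1047] xang 142.6 w 0.0329 gf 59.8 F [ 1.3  0.1 -1. ] q [-0.04  0.49  0.03  1.11 -0.    0.61]
[ 0.59166696 -0.32396851  0.06      ] [-18.54146513 -23.59631855   4.47206299]
```

Emit:
move_arm(
  motion=[
    {"x": -3, "y": -4, "z": -1, "yaw": -4},
    {"x": -6, "y": -8, "z": -1, "yaw": -8},
    {"x": -9.5, "y": -12, "z": -1, "yaw": -12},
    {"x": -13, "y": -16.5, "z": -1, "yaw": -16},
    {"x": -16, "y": -20.5, "z": -1, "yaw": -20},
    {"x": -18.5, "y": -23.5, "z": 0, "yaw": -24},
    {"x": -18.5, "y": -23.5, "z": 3, "yaw": -24.1},
    {"x": -18.5, "y": -23.5, "z": 4.5, "yaw": -24.1},
    {"x": -18.5, "y": -23.5, "z": 4.5, "yaw": -24.1},
    {"x": -18.5, "y": -23.5, "z": 4.5, "yaw": -24.1},
  ],
)

```text
clock: 30.1
eef_pos: [0.5911, -0.3223, 0.0585]
tool_rot: [0.115, 0.993, -0.0, 0.0]
ft_force: [1.0, 0.7, -1.0]
grip_width: 0.0327
grasp_force: 59.9
```

```bash
python3 - <<'E'
from h import *
st();print(rel(S(.050,0,.0135)))
b=bot.camera("top");cv2.imwrite("pics/t7.png",b)
from blk import *
print([(np.round(e,2),np.round(c,1),round(a,1)) for e,c,a in blocks(145,240,262,345,.08,b)])
E
```

```text
t30.1 pos [ 0.5911 -0.3223  0.0585] xang 166.8 w 0.0327 gf 59.9 F [ 1.   0.7 -1. ] q [-0.5   0.69  0.26  1.14 -0.   -0.27]
[-0.08816608 -0.14342394  4.50083132]
[(np.float64(0.13), array([640.4,  38.5]), np.float64(53.8)), (np.float64(0.15), array([582.5,  35.1]), np.float64(52.2))]
```

Emit:
move_arm(
  motion=[
    {"x": 0, "y": -0.1, "z": 2, "yaw": 0},
    {"x": 0, "y": -0.1, "z": 4, "yaw": 0},
    {"x": 0, "y": -0.1, "z": 4.5, "yaw": 0},
    {"x": 0, "y": -0.1, "z": 4.5, "yaw": 0},
    {"x": 0, "y": -0.1, "z": 4.5, "yaw": 0},
  ],
)

```text
clock: 30.78
eef_pos: [0.5911, -0.3242, 0.014]
tool_rot: [0.116, 0.993, -0.0, 0.001]
ft_force: [0.8, -0.6, -1.3]
grip_width: 0.033
grasp_force: 60.1
```

```bash
python3 - <<'E'
from h import *
st();print(rel(S(.058,0,.0115)))
E
```

```text
t30.8 pos [ 0.5911 -0.3242  0.014 ] xang 166.7 w 0.0330 gf 60.1 F [ 0.8 -0.6 -1.3] q [-0.5   0.73  0.21  1.05 -0.   -0.27]
[-0.84456177  0.03516248  0.25574954]
```

Emit:
move_arm(
  motion=[
    {"x": -0.3, "y": 0, "z": 0.1, "yaw": 0},
    {"x": -0.6, "y": 0, "z": 0.15, "yaw": 0},
    {"x": -0.8, "y": 0, "z": 0.15, "yaw": 0},
    {"x": -1.0, "y": 0, "z": 0.15, "yaw": 0},
    {"x": -1.0, "y": 0, "z": 0.15, "yaw": 0},
  ],
)

```text
clock: 31.4
eef_pos: [0.6003, -0.3267, 0.0128]
tool_rot: [0.116, 0.993, -0.0, 0.001]
ft_force: [-2.3, 1.1, 5.7]
grip_width: 0.0328
grasp_force: 60.7
```

```bash
python3 - <<'E'
from h import *
st()
E
```

```text
t31.4 pos [ 0.6003 -0.3267  0.0128] xang 166.7 w 0.0328 gf 60.7 F [-2.3  1.1  5.7] q [-0.5   0.75  0.24  1.06 -0.   -0.27]
```

Emit:
move_arm(
  motion=[
    {"x": -0.15, "y": 0, "z": -0.03, "yaw": 0},
    {"x": -0.3, "y": 0, "z": -0.03, "yaw": 0},
    {"x": -0.3, "y": 0, "z": -0.03, "yaw": 0},
    {"x": -0.3, "y": 0, "z": -0.03, "yaw": 0},
  ],
)

```text
clock: 31.9
eef_pos: [0.602, -0.327, 0.0128]
tool_rot: [0.116, 0.993, -0.0, -0.001]
ft_force: [-6.4, 1.2, 8.0]
grip_width: 0.0327
grasp_force: 61.2
```

```bash
python3 - <<'E'
from h import *
st()
E
```

```text
t31.9 pos [ 0.602  -0.327   0.0128] xang 166.7 w 0.0327 gf 61.2 F [-6.4  1.2  8. ] q [-0.5   0.76  0.25  1.07 -0.   -0.26]
```

Emit:
move_arm(
  motion=[
    {"x": -0.15, "y": 0, "z": -0.05, "yaw": 0},
    {"x": -0.25, "y": 0, "z": -0.05, "yaw": 0},
    {"x": -0.25, "y": 0, "z": -0.05, "yaw": 0},
  ],
)

```text
clock: 32.28
eef_pos: [0.602, -0.327, 0.0129]
tool_rot: [0.116, 0.993, 0.0, -0.003]
ft_force: [-11.1, 2.4, 11.1]
grip_width: 0.0331
grasp_force: 61.4
```

```bash
python3 - <<'E'
from h import *
st();x=R.from_euler("z",-YS).apply(bot.get_obs()["eef_pos"]-S(0,0,0));print(x)
E
```

```text
t32.3 pos [ 0.602  -0.327   0.0129] xang 166.6 w 0.0331 gf 61.4 F [-11.1   2.4  11.1] q [-0.5   0.76  0.26  1.08 -0.   -0.26]
[ 0.06074237 -0.00056394  0.01285614]
```

Emit:
move_arm(
  motion=[
    {"x": 0, "y": 0, "z": 0, "yaw": 0},
    {"x": 0, "y": 0, "z": 0, "yaw": 0},
    {"x": 0, "y": 0, "z": 0, "yaw": 0},
    {"x": 0.1, "y": 0, "z": -2, "yaw": 0},
    {"x": 0.1, "y": 0, "z": -5, "yaw": 0},
    {"x": 0.1, "y": 0, "z": -10, "yaw": 0},
    {"x": 0.1, "y": 0, "z": -13, "yaw": 0},
    {"x": 0.1, "y": 0, "z": -13, "yaw": 0},
  ],
  gripper=0.2,
)

```text
clock: 33.28
eef_pos: [0.6068, -0.3284, 0.1478]
tool_rot: [0.116, 0.993, -0.002, 0.004]
ft_force: [0.3, 0.2, -0.2]
grip_width: 0.051
grasp_force: 0.0
```

```bash
python3 - <<'E'
from h import *
from blk import *
st();b=bot.camera("top")
R_=blocks(145,240,262,345,.08,b);print([(np.round(e,2),np.round(c,1),round(a,1)) for e,c,a in R_])
print([(np.round(e,2),np.round(c,1),round(a,1)) for e,c,a in blocks(155,245,355,425,.038,b)], S(.058))
print(rel([.5825,.0351,.14]))
E
```

```text
t33.3 pos [ 0.6068 -0.3284  0.1478] xang 166.7 w 0.0510 gf 0.0 F [ 0.3  0.2 -0.2] q [-0.5   0.66  0.44  1.34 -0.   -0.26]
[(np.float64(0.1), array([640.4,  38.5]), np.float64(53.9)), (np.float64(0.2), array([582.4,  35.1]), np.float64(52.3))]
[] [ 0.59945368 -0.32580348  0.        ]
[10.5863139  34.78145093  0.40512845]
```

Emit:
move_arm(
  motion=[
    {"x": 1.7, "y": 5.5, "z": 0, "yaw": 4},
    {"x": 3.4, "y": 11, "z": 0, "yaw": 8},
    {"x": 5.1, "y": 16.5, "z": 0, "yaw": 12},
    {"x": 6.8, "y": 22, "z": 0, "yaw": 16},
    {"x": 8.5, "y": 27.5, "z": 0, "yaw": 20},
    {"x": 10.2, "y": 33, "z": 0, "yaw": 24},
    {"x": 10.9, "y": 34.8, "z": 0.5, "yaw": 24},
    {"x": 10.9, "y": 34.8, "z": 0.5, "yaw": 24},
    {"x": 10.9, "y": 34.8, "z": 0.5, "yaw": 24},
  ],
)

```text
clock: 34.45
eef_pos: [0.5781, 0.0353, 0.1364]
tool_rot: [0.32, 0.947, -0.001, -0.0]
ft_force: [0.3, 0.3, -0.6]
grip_width: 0.0512
grasp_force: 0.0
```

```bash
python3 - <<'E'
from h import *
from blk import *
st();print(rel([.5825,.0351,.052]))
b=bot.camera("top");print([(np.round(e,2),np.round(c,1),round(a,1)) for e,c,a in blocks(155,245,355,425,.038,b)], S(.058))
E
```

```text
t34.5 pos [0.5781 0.0353 0.1364] xang 142.6 w 0.0512 gf 0.0 F [ 0.3  0.3 -0.6] q [ 0.06  0.45  0.06  1.18 -0.    0.71]
[-0.36578814  0.26166593  8.44250993]
[(np.float64(0.54), array([ 601.8, -326.3]), np.float64(76.5))] [ 0.59945368 -0.32580348  0.        ]
```

Emit:
move_arm(
  motion=[
    {"x": -0.3, "y": 0.25, "z": 4, "yaw": 0},
    {"x": -0.3, "y": 0.25, "z": 7.5, "yaw": 0},
    {"x": -0.3, "y": 0.25, "z": 8.4, "yaw": 0},
    {"x": -0.3, "y": 0.25, "z": 8.4, "yaw": 0},
    {"x": -0.3, "y": 0.25, "z": 8.4, "yaw": 0},
  ],
)

```text
clock: 35.12
eef_pos: [0.5836, 0.0364, 0.0547]
tool_rot: [0.32, 0.947, 0.001, 0.001]
ft_force: [0.0, -0.0, 0.2]
grip_width: 0.0513
grasp_force: 0.0
```

Emit:
move_arm(
  motion=[
    {"x": 0, "y": 0, "z": 0, "yaw": 0},
    {"x": 0, "y": 0, "z": 0, "yaw": 0},
    {"x": 0, "y": 0, "z": 0, "yaw": 0},
    {"x": 0, "y": 0, "z": 0, "yaw": 0},
    {"x": 0, "y": 0, "z": -1, "yaw": 0},
    {"x": 0, "y": 0, "z": -3, "yaw": 0},
    {"x": 0, "y": 0, "z": -5, "yaw": 0},
    {"x": 0, "y": 0, "z": -5, "yaw": 0},
  ],
  gripper=-1,
)

```text
clock: 36.12
eef_pos: [0.5835, 0.037, 0.1048]
tool_rot: [0.32, 0.948, 0.001, 0.002]
ft_force: [-0.5, 0.9, -1.6]
grip_width: 0.033
grasp_force: 59.8
```

```bash
python3 - <<'E'
from h import *
st();print(rel(S(.016,0,.06)))
E
```

```text
t36.1 pos [0.5835 0.037  0.1048] xang 142.7 w 0.0330 gf 59.8 F [-0.5  0.9 -1.6] q [0.06 0.48 0.02 1.1  0.   0.71]
[-19.40260413 -29.61505149   4.46333776]
```

Emit:
move_arm(
  motion=[
    {"x": -2.7, "y": -4.2, "z": -1, "yaw": -3},
    {"x": -5.5, "y": -8.4, "z": -1, "yaw": -7},
    {"x": -8.3, "y": -12.6, "z": -1, "yaw": -10},
    {"x": -11.1, "y": -17, "z": -1, "yaw": -14},
    {"x": -14, "y": -21.3, "z": -1, "yaw": -18},
    {"x": -17, "y": -26, "z": -1, "yaw": -22},
    {"x": -19.4, "y": -29.6, "z": 0, "yaw": -24.1},
    {"x": -19.4, "y": -29.6, "z": 3, "yaw": -24.1},
    {"x": -19.4, "y": -29.6, "z": 4.5, "yaw": -24.1},
    {"x": -19.4, "y": -29.6, "z": 4.5, "yaw": -24.1},
    {"x": -19.4, "y": -29.6, "z": 4.5, "yaw": -24.1},
  ],
)

```text
clock: 37.5
eef_pos: [0.5578, -0.3157, 0.0587]
tool_rot: [0.114, 0.993, -0.0, 0.0]
ft_force: [0.1, -0.3, -1.5]
grip_width: 0.0329
grasp_force: 60.0
```

```bash
python3 - <<'E'
from h import *
st();print(rel(S(.016,0,.0135)))
E
```

```text
t37.5 pos [ 0.5578 -0.3157  0.0587] xang 166.9 w 0.0329 gf 60.0 F [ 0.1 -0.3 -1.5] q [-0.52  0.63  0.14  1.08 -0.   -0.29]
[-0.07753397 -0.02513947  4.52286715]
```

Emit:
move_arm(
  motion=[
    {"x": 0, "y": 0, "z": 2, "yaw": 0},
    {"x": 0, "y": 0, "z": 4, "yaw": 0},
    {"x": 0, "y": 0, "z": 4.5, "yaw": 0.1},
    {"x": 0, "y": 0, "z": 4.5, "yaw": 0.1},
    {"x": -0.4, "y": 0, "z": 4.55, "yaw": 0.1},
    {"x": -0.8, "y": 0, "z": 4.55, "yaw": 0.1},
    {"x": -0.8, "y": 0, "z": 4.55, "yaw": 0.1},
  ],
)

```text
clock: 38.38
eef_pos: [0.5657, -0.3184, 0.0129]
tool_rot: [0.116, 0.993, -0.0, 0.001]
ft_force: [-0.1, 0.2, -0.9]
grip_width: 0.0328
grasp_force: 60.1
```

```bash
cat >> h.py <<'E'
def sl():
    print("slab",np.round(R.from_euler("z",-YS).apply(bot.get_obs()["eef_pos"]-S(0,0,0))*1000,1))
E
python3 - <<'E'
from h import *
st();sl()
E
```

```text
t38.4 pos [ 0.5657 -0.3184  0.0129] xang 166.7 w 0.0328 gf 60.1 F [-0.1  0.2 -0.9] q [-0.51  0.69  0.12  1.    0.   -0.28]
slab [23.4 -0.5 12.9]
```

Emit:
move_arm(
  motion=[
    {"x": -0.2, "y": 0, "z": 0.02, "yaw": 0},
    {"x": -0.4, "y": 0, "z": 0.02, "yaw": 0},
    {"x": -0.6, "y": 0, "z": 0.02, "yaw": 0},
    {"x": -0.8, "y": 0, "z": 0.02, "yaw": 0},
    {"x": -0.8, "y": 0, "z": 0.02, "yaw": 0},
    {"x": -0.8, "y": 0, "z": 0.02, "yaw": 0},
  ],
)

```text
clock: 39.12
eef_pos: [0.5683, -0.319, 0.0129]
tool_rot: [0.116, 0.993, 0.001, -0.004]
ft_force: [-13.1, 3.5, 12.1]
grip_width: 0.033
grasp_force: 61.7
```

```bash
python3 - <<'E'
from h import *
st();sl()
E
```

```text
t39.1 pos [ 0.5683 -0.319   0.0129] xang 166.6 w 0.0330 gf 61.7 F [-13.1   3.5  12.1] q [-0.51  0.7   0.15  1.02 -0.   -0.28]
slab [26.2 -0.5 12.9]
```

Emit:
move_arm(
  motion=[
    {"x": 0, "y": 0, "z": 0, "yaw": 0},
    {"x": 0, "y": 0, "z": 0, "yaw": 0},
    {"x": 0, "y": 0, "z": 0, "yaw": 0},
    {"x": 0.2, "y": 0, "z": -2, "yaw": 0},
    {"x": 0.2, "y": 0, "z": -5, "yaw": 0},
    {"x": 0.2, "y": 0, "z": -10, "yaw": 0},
    {"x": 0.2, "y": 0, "z": -13, "yaw": 0},
    {"x": 0.2, "y": 0, "z": -13, "yaw": 0},
  ],
  gripper=0.2,
)

```text
clock: 40.12
eef_pos: [0.5732, -0.3208, 0.1477]
tool_rot: [0.116, 0.993, -0.002, 0.004]
ft_force: [0.8, 0.8, -0.5]
grip_width: 0.0515
grasp_force: 0.0
```

```bash
python3 - <<'E'
from h import *
from blk import *
st();b=bot.camera("top")
R_=blocks(145,240,262,345,.08,b);print([(np.round(e,2),np.round(c,1),round(a,1)) for e,c,a in R_])
c=R_[0][1]/1000;print(rel([c[0],c[1],.14]))
E
```

```text
t40.1 pos [ 0.5732 -0.3208  0.1477] xang 166.7 w 0.0515 gf 0.0 F [ 0.8  0.8 -0.5] q [-0.51  0.59  0.32  1.29  0.   -0.28]
[(np.float64(0.21), array([640.4,  38.4]), np.float64(53.8))]
[ 1.58362586 36.46413831  0.45415735]
```

Emit:
move_arm(
  motion=[
    {"x": 0.3, "y": 6, "z": 0, "yaw": 4},
    {"x": 0.6, "y": 12, "z": 0, "yaw": 8},
    {"x": 0.8, "y": 18, "z": 0, "yaw": 12},
    {"x": 1.1, "y": 24, "z": 0, "yaw": 16},
    {"x": 1.4, "y": 30, "z": 0, "yaw": 20},
    {"x": 1.6, "y": 36, "z": 0, "yaw": 24},
    {"x": 1.6, "y": 36.4, "z": 0.5, "yaw": 24},
    {"x": 1.6, "y": 36.4, "z": 0.5, "yaw": 24},
    {"x": 1.6, "y": 36.4, "z": 0.5, "yaw": 24},
  ],
)

```text
clock: 41.3
eef_pos: [0.6383, 0.0369, 0.1367]
tool_rot: [0.321, 0.947, -0.0, -0.001]
ft_force: [-0.8, 0.7, -0.1]
grip_width: 0.0512
grasp_force: 0.0
```

```bash
python3 - <<'E'
from h import *
from blk import *
st();print(rel([.6404,.0384,.052]))
b=bot.camera("top");print([(np.round(e,2),np.round(c,1),round(a,1)) for e,c,a in blocks(155,245,355,425,.038,b)])
E
```

```text
t41.3 pos [0.6383 0.0369 0.1367] xang 142.6 w 0.0512 gf 0.0 F [-0.8  0.7 -0.1] q [ 0.06  0.57  0.25  1.25 -0.    0.71]
[-0.08535915  0.25407387  8.46701708]
[(np.float64(0.55), array([ 601.9, -326.3]), np.float64(77.1)), (np.float64(0.58), array([ 568.7, -318.3]), np.float64(76.8)), (np.float64(1.93), array([ 585.3, -322.4]), np.float64(80.3))]
```

Emit:
move_arm(
  motion=[
    {"x": -0.05, "y": 0.2, "z": 4, "yaw": 0},
    {"x": -0.05, "y": 0.2, "z": 7.5, "yaw": 0},
    {"x": -0.05, "y": 0.2, "z": 8.4, "yaw": 0},
    {"x": -0.05, "y": 0.2, "z": 8.4, "yaw": 0},
    {"x": -0.05, "y": 0.2, "z": 8.4, "yaw": 0},
  ],
)

```text
clock: 41.98
eef_pos: [0.642, 0.0394, 0.0553]
tool_rot: [0.32, 0.947, 0.001, 0.002]
ft_force: [-0.4, 0.7, -0.1]
grip_width: 0.0512
grasp_force: 0.0
```

Emit:
move_arm(
  motion=[
    {"x": 0, "y": 0, "z": 0, "yaw": 0},
    {"x": 0, "y": 0, "z": 0, "yaw": 0},
    {"x": 0, "y": 0, "z": 0, "yaw": 0},
    {"x": 0, "y": 0, "z": 0, "yaw": 0},
    {"x": 0, "y": 0, "z": -1, "yaw": 0},
    {"x": 0, "y": 0, "z": -3, "yaw": 0},
    {"x": 0, "y": 0, "z": -5, "yaw": 0},
    {"x": 0, "y": 0, "z": -5, "yaw": 0},
  ],
  gripper=-1,
)

```text
clock: 42.98
eef_pos: [0.6418, 0.0399, 0.1053]
tool_rot: [0.32, 0.948, 0.001, 0.002]
ft_force: [0.3, 0.6, -1.0]
grip_width: 0.0329
grasp_force: 59.9
```

```bash
python3 - <<'E'
from h import *
st();print(rel(S(-.018,0,.06)))
E
```

```text
t43.0 pos [0.6418 0.0399 0.1053] xang 142.7 w 0.0329 gf 59.9 F [ 0.3  0.6 -1. ] q [0.06 0.59 0.21 1.18 0.   0.71]
[-11.83692245 -34.76997988   4.47401602]
```

Emit:
move_arm(
  motion=[
    {"x": -1.8, "y": -5, "z": -1, "yaw": -3},
    {"x": -3.6, "y": -10.5, "z": -1, "yaw": -7},
    {"x": -5.4, "y": -16, "z": -1, "yaw": -10},
    {"x": -7.2, "y": -21.5, "z": -1, "yaw": -14},
    {"x": -9, "y": -27, "z": -1, "yaw": -18},
    {"x": -10.8, "y": -32, "z": -1, "yaw": -22},
    {"x": -11.8, "y": -34.8, "z": 0, "yaw": -24},
    {"x": -11.8, "y": -34.8, "z": 3, "yaw": -24},
    {"x": -11.8, "y": -34.8, "z": 4.5, "yaw": -24},
    {"x": -11.8, "y": -34.8, "z": 4.5, "yaw": -24},
    {"x": -11.8, "y": -34.8, "z": 4.5, "yaw": -24},
  ],
)

```text
clock: 44.35
eef_pos: [0.5242, -0.3082, 0.0589]
tool_rot: [0.115, 0.993, -0.0, 0.0]
ft_force: [1.0, -0.2, -0.9]
grip_width: 0.0331
grasp_force: 60.1
```

```bash
python3 - <<'E'
from h import *
st();print(rel(S(-.018,-.0005,.0135)))
E
```

```text
t44.4 pos [ 0.5242 -0.3082  0.0589] xang 166.8 w 0.0331 gf 60.1 F [ 1.  -0.2 -0.9] q [-0.53  0.57  0.04  1.04  0.   -0.3 ]
[-0.12208509 -0.03356278  4.54036921]
```

Emit:
move_arm(
  motion=[
    {"x": 0, "y": 0, "z": 2, "yaw": 0},
    {"x": 0, "y": 0, "z": 4, "yaw": 0},
    {"x": 0, "y": 0, "z": 4.5, "yaw": 0.1},
    {"x": 0, "y": 0, "z": 4.5, "yaw": 0.1},
    {"x": -0.4, "y": 0, "z": 4.55, "yaw": 0.1},
    {"x": -0.8, "y": 0, "z": 4.55, "yaw": 0.1},
    {"x": -0.8, "y": 0, "z": 4.55, "yaw": 0.1},
  ],
)

```text
clock: 45.22
eef_pos: [0.5323, -0.3108, 0.0133]
tool_rot: [0.117, 0.993, -0.0, 0.001]
ft_force: [1.3, -0.5, 0.2]
grip_width: 0.0331
grasp_force: 60.3
```

Emit:
move_arm(
  motion=[
    {"x": -0.2, "y": 0, "z": 0.02, "yaw": 0},
    {"x": -0.4, "y": 0, "z": 0.02, "yaw": 0},
    {"x": -0.6, "y": 0, "z": 0.02, "yaw": 0},
    {"x": -0.6, "y": 0, "z": 0.02, "yaw": 0},
  ],
)

```text
clock: 45.72
eef_pos: [0.5357, -0.3117, 0.0133]
tool_rot: [0.117, 0.993, -0.0, -0.001]
ft_force: [-6.1, 1.7, 7.4]
grip_width: 0.0328
grasp_force: 61.1
```

```bash
python3 - <<'E'
from h import *
st();sl()
E
```

```text
t45.7 pos [ 0.5357 -0.3117  0.0133] xang 166.6 w 0.0328 gf 61.1 F [-6.1  1.7  7.4] q [-0.53  0.64  0.03  0.96 -0.   -0.29]
slab [-7.3 -0.9 13.3]
```

Emit:
move_arm(
  motion=[
    {"x": -0.15, "y": 0, "z": 0, "yaw": 0},
    {"x": -0.3, "y": 0, "z": 0, "yaw": 0},
    {"x": -0.3, "y": 0, "z": 0, "yaw": 0},
  ],
)

```text
clock: 46.1
eef_pos: [0.5357, -0.3117, 0.0134]
tool_rot: [0.117, 0.993, 0.0, -0.004]
ft_force: [-12.6, 2.8, 12.4]
grip_width: 0.0328
grasp_force: 61.9
```

Emit:
move_arm(
  motion=[
    {"x": 0, "y": 0, "z": 0, "yaw": 0},
    {"x": 0, "y": 0, "z": 0, "yaw": 0},
    {"x": 0, "y": 0, "z": 0, "yaw": 0},
    {"x": 0.2, "y": 0, "z": -2, "yaw": 0},
    {"x": 0.2, "y": 0, "z": -5, "yaw": 0},
    {"x": 0.2, "y": 0, "z": -10, "yaw": 0},
    {"x": 0.2, "y": 4, "z": -15, "yaw": 0},
    {"x": 0.2, "y": 10, "z": -15, "yaw": -5},
    {"x": 0.2, "y": 16, "z": -15, "yaw": -10},
    {"x": 0.2, "y": 22, "z": -15, "yaw": -15},
    {"x": 0.2, "y": 22, "z": -15, "yaw": -18},
    {"x": 0.2, "y": 22, "z": -15, "yaw": -18},
  ],
  gripper=0.2,
)

```text
clock: 47.6
eef_pos: [0.5894, -0.097, 0.1625]
tool_rot: [-0.041, 0.999, -0.0, 0.0]
ft_force: [0.7, -0.4, -0.2]
grip_width: 0.0511
grasp_force: 0.0
```

```bash
python3 - <<'E'
from h import *
from blk import *
st();b=bot.camera("top")
print([(np.round(e,2),np.round(c,1),round(a,1)) for e,c,a in blocks(155,245,355,425,.038,b)])
print([(np.round(e,2),np.round(c,1),round(a,1)) for e,c,a in blocks(145,240,262,345,.08,b)])
cv2.imwrite("pics/t8.png",cv2.convertScaleAbs(cv2.resize(b[140:265,190:425],None,fx=3.4,fy=3.4,interpolation=cv2.INTER_CUBIC),alpha=1.4))
E
```

```text
t47.6 pos [ 0.5894 -0.097   0.1625] xang -175.3 w 0.0511 gf 0.0 F [ 0.7 -0.4 -0.2] q [-0.16  0.47  0.15  1.26 -0.   -0.24]
[(np.float64(0.41), array([ 568.8, -318.4]), np.float64(77.5)), (np.float64(0.5), array([ 535.6, -310.9]), np.float64(77.2)), (np.float64(0.59), array([ 602. , -326.3]), np.float64(75.9)), (np.float64(2.09), array([ 585.3, -322.3]), np.float64(80.8)), (np.float64(2.15), array([ 552.3, -314.8]), np.float64(72.4))]
[]
```

View pics/t8.png

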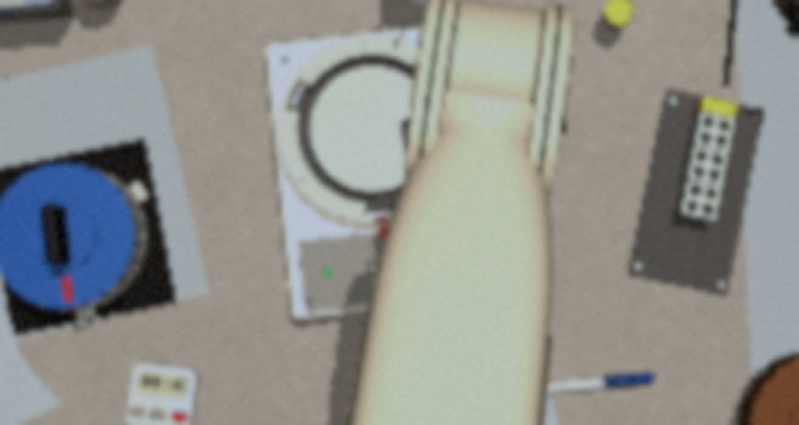

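```bash
python3 - <<'E'
from h import *
print(rel([.5165,.3062,.14]))
b=bot.camera("top")[160:240,185:240]
hsv=cv2.cvtColor(b,cv2.COLOR_BGR2HSV);m=cv2.inRange(hsv,(105,120,40),(130,255,255))
c=max(cv2.findContours(m,0,1)[0],key=cv2.contourArea)
P=np.array([onz("top",(v+160,u+185),.071)[:2] for u,v in c[:,0]])*1000
print("blue",cv2.minEnclosingCircle(P.astype(np.float32)))
E
```

```text
[ 4.02690389 40.85312881  2.24365848]
blue ((516.4985961914062, 308.61578369140625), 72.24996948242188)
```

Emit:
move_arm(
  motion=[
    {"x": 0.5, "y": 5, "z": 0, "yaw": -1},
    {"x": 1, "y": 11, "z": 0, "yaw": -1},
    {"x": 1.5, "y": 17, "z": 0, "yaw": -1},
    {"x": 2, "y": 23, "z": 0, "yaw": -1},
    {"x": 2.7, "y": 29, "z": 0, "yaw": -1},
    {"x": 3.4, "y": 35, "z": 0, "yaw": -1},
    {"x": 4, "y": 40.5, "z": 0, "yaw": -1},
    {"x": 4, "y": 40.8, "z": 2, "yaw": -1},
    {"x": 4, "y": 40.8, "z": 2.2, "yaw": -1},
    {"x": 4, "y": 40.8, "z": 2.2, "yaw": -1},
  ],
)

```text
clock: 48.95
eef_pos: [0.5169, 0.3041, 0.1406]
tool_rot: [-0.048, 0.999, -0.0, -0.0]
ft_force: [-0.3, 0.5, 1.0]
grip_width: 0.0513
grasp_force: 0.0
```

```bash
python3 - <<'E'
from h import *
st();print(rel([.5165,.3062,.0815]))
E
```

```text
t49.0 pos [0.5169 0.3041 0.1406] xang -174.5 w 0.0513 gf 0.0 F [-0.3  0.5  1. ] q [ 0.53  0.49  0.13  1.21 -0.    0.44]
[0.02075731 0.21176188 5.91218693]
```

Emit:
move_arm(
  motion=[
    {"x": 0, "y": 0.2, "z": 3, "yaw": 0},
    {"x": 0, "y": 0.2, "z": 5.8, "yaw": 0},
    {"x": 0, "y": 0.2, "z": 5.8, "yaw": 0},
    {"x": 0, "y": 0.2, "z": 5.8, "yaw": 0},
  ],
)

```text
clock: 49.45
eef_pos: [0.5176, 0.3071, 0.0842]
tool_rot: [-0.048, 0.999, 0.001, 0.001]
ft_force: [0.8, 0.0, 0.8]
grip_width: 0.0513
grasp_force: 0.0
```

Emit:
move_arm(
  motion=[
    {"x": 0, "y": 0, "z": 0, "yaw": 0},
    {"x": 0, "y": 0, "z": 0, "yaw": 0},
    {"x": 0, "y": 0, "z": 0, "yaw": 0},
    {"x": 0, "y": 0, "z": 0, "yaw": 0},
    {"x": 0, "y": 0, "z": -2, "yaw": 0},
    {"x": 0, "y": 0, "z": -5, "yaw": 0},
    {"x": 0, "y": 0, "z": -10, "yaw": 0},
    {"x": 0, "y": 0, "z": -12, "yaw": 0},
    {"x": 0, "y": 0, "z": -12, "yaw": 0},
  ],
  gripper=-1,
)

```text
clock: 50.58
eef_pos: [0.5168, 0.308, 0.2036]
tool_rot: [-0.049, 0.999, 0.001, 0.001]
ft_force: [0.1, -0.9, -4.5]
grip_width: 0.0147
grasp_force: 59.2
```

```bash
python3 - <<'E'
from h import *
st();print(rel([.6125,.007,.2]))
b=bot.camera("top")[160:240,185:240]
hsv=cv2.cvtColor(b,cv2.COLOR_BGR2HSV);m=cv2.inRange(hsv,(105,120,40),(130,255,255));print(m.sum()/255)
E
```

```text
t50.6 pos [0.5168 0.308  0.2036] xang -174.4 w 0.0147 gf 59.2 F [ 0.1 -0.9 -4.5] q [0.54 0.45 0.24 1.35 0.   0.44]
[ -6.58039901 -30.88811989   0.33616446]
963.0
```

Emit:
move_arm(
  motion=[
    {"x": -0.8, "y": -4, "z": 0, "yaw": 0},
    {"x": -2, "y": -9, "z": 0, "yaw": 0},
    {"x": -3.2, "y": -14, "z": 0, "yaw": 0},
    {"x": -4.4, "y": -19, "z": 0, "yaw": 0},
    {"x": -5.4, "y": -24, "z": 0, "yaw": 0},
    {"x": -6.3, "y": -29, "z": 0, "yaw": 0},
    {"x": -6.6, "y": -30.8, "z": 0.5, "yaw": 0.3},
    {"x": -6.6, "y": -30.8, "z": 3, "yaw": 0.3},
    {"x": -6.6, "y": -30.8, "z": 5, "yaw": 0.3},
    {"x": -6.6, "y": -30.8, "z": 5, "yaw": 0.3},
    {"x": -6.6, "y": -30.8, "z": 5, "yaw": 0.3},
  ],
)

```text
clock: 52.0
eef_pos: [0.6118, 0.0079, 0.1522]
tool_rot: [-0.047, 0.999, 0.0, -0.001]
ft_force: [-0.0, -0.8, -4.5]
grip_width: 0.0149
grasp_force: 59.6
```

```bash
python3 - <<'E'
from h import *
st();print(rel([.6132,.007,.111]))
E
```

```text
t52.0 pos [0.6118 0.0079 0.1522] xang -174.7 w 0.0149 gf 59.6 F [-0.  -0.8 -4.5] q [ 0.01  0.5   0.18  1.25  0.   -0.08]
[-0.14041417 -0.10062613  4.12141777]
```

Emit:
move_arm(
  motion=[
    {"x": -0.05, "y": -0.1, "z": 1, "yaw": 0.2},
    {"x": -0.05, "y": -0.1, "z": 2, "yaw": 0.2},
    {"x": -0.05, "y": -0.1, "z": 2.8, "yaw": 0.2},
    {"x": -0.05, "y": -0.1, "z": 2.8, "yaw": 0.2},
  ],
)

```text
clock: 52.5
eef_pos: [0.612, 0.0064, 0.1235]
tool_rot: [-0.045, 0.999, 0.0, -0.001]
ft_force: [0.7, 0.4, -4.4]
grip_width: 0.0153
grasp_force: 59.6
```

```bash
python3 - <<'E'
from h import *
st()
E
```

```text
t52.5 pos [0.612  0.0064 0.1235] xang -174.9 w 0.0153 gf 59.6 F [ 0.7  0.4 -4.4] q [ 0.01  0.52  0.14  1.19  0.   -0.08]
```

Underside is at about 42 mm, already inside the slots with no contact. Lower on.

Emit:
move_arm(
  motion=[
    {"x": -0.05, "y": 0, "z": 0.5, "yaw": 0},
    {"x": -0.05, "y": 0, "z": 0.9, "yaw": 0},
    {"x": -0.05, "y": 0, "z": 1.2, "yaw": 0},
    {"x": -0.05, "y": 0, "z": 1.35, "yaw": 0},
    {"x": -0.05, "y": 0, "z": 1.35, "yaw": 0},
  ],
)

```text
clock: 53.12
eef_pos: [0.6138, 0.0067, 0.1113]
tool_rot: [-0.044, 0.999, 0.0, 0.001]
ft_force: [3.5, 2.2, -3.2]
grip_width: 0.015
grasp_force: 59.9
```

```bash
python3 - <<'E'
from h import *
st()
E
```

```text
t53.1 pos [0.6138 0.0067 0.1113] xang -174.9 w 0.0150 gf 59.9 F [ 3.5  2.2 -3.2] q [ 0.01  0.53  0.12  1.16  0.   -0.08]
```

Emit:
move_arm(
  motion=[
    {"x": 0.05, "y": 0, "z": 0.1, "yaw": 0},
    {"x": 0.05, "y": 0, "z": 0.2, "yaw": 0},
    {"x": 0.05, "y": 0, "z": 0.2, "yaw": 0},
  ],
)

```text
clock: 53.5
eef_pos: [0.6141, 0.0067, 0.1111]
tool_rot: [-0.045, 0.999, 0.0, 0.002]
ft_force: [3.0, 2.7, 4.8]
grip_width: 0.0155
grasp_force: 61.2
```

```bash
python3 - <<'E'
from h import *
st()
E
```

```text
t53.5 pos [0.6141 0.0067 0.1111] xang -174.9 w 0.0155 gf 61.2 F [3.  2.7 4.8] q [ 0.01  0.53  0.12  1.15  0.   -0.08]
```

Emit:
move_arm(
  motion=[
    {"x": 0, "y": 0, "z": -0.05, "yaw": 6},
    {"x": 0, "y": 0, "z": -0.05, "yaw": 12},
    {"x": 0, "y": 0, "z": -0.05, "yaw": 18},
    {"x": 0, "y": 0, "z": -0.05, "yaw": 24},
    {"x": 0, "y": 0, "z": -0.05, "yaw": 30},
    {"x": 0, "y": 0, "z": -0.05, "yaw": 36},
    {"x": 0, "y": 0, "z": -0.05, "yaw": 41},
    {"x": 0, "y": 0, "z": -0.05, "yaw": 45},
    {"x": 0, "y": 0, "z": -0.05, "yaw": 47},
    {"x": 0, "y": 0, "z": -0.05, "yaw": 47},
    {"x": 0, "y": 0, "z": -0.05, "yaw": 47},
  ],
)

```text
clock: 54.88
eef_pos: [0.6126, 0.0059, 0.1111]
tool_rot: [0.357, 0.934, -0.0, 0.001]
ft_force: [-0.1, -0.2, 6.3]
grip_width: 0.015
grasp_force: 61.1
```

```bash
python3 - <<'E'
from h import *
st();print(bot.get_obs()["ft_torque"])
E
```

```text
t54.9 pos [0.6126 0.0059 0.1111] xang 138.2 w 0.0150 gf 61.1 F [-0.1 -0.2  6.3] q [ 0.01  0.53  0.12  1.16 -0.    0.74]
[ 0.02806629 -0.01383677  0.13681266]
```

Emit:
move_arm(
  motion=[
    {"x": 0, "y": 0, "z": 0, "yaw": 0},
    {"x": 0, "y": 0, "z": 0, "yaw": 0},
    {"x": 0, "y": 0, "z": 0, "yaw": 0},
    {"x": 0, "y": 0, "z": -4, "yaw": 0},
    {"x": 0, "y": 0, "z": -9, "yaw": 0},
    {"x": 0, "y": 0, "z": -13, "yaw": 0},
    {"x": 6, "y": 0, "z": -13, "yaw": 0},
    {"x": 10, "y": 4, "z": -13, "yaw": 0},
    {"x": 15, "y": 4, "z": -13, "yaw": 0},
    {"x": 21, "y": 0, "z": -13, "yaw": 0},
    {"x": 26, "y": 0, "z": -13, "yaw": 0},
    {"x": 26, "y": 0, "z": -13, "yaw": 0},
    {"x": 26, "y": 0, "z": -13, "yaw": 0},
  ],
  gripper=0.2,
)

```text
clock: 56.5
eef_pos: [0.4195, 0.1802, 0.2399]
tool_rot: [0.357, 0.934, 0.0, 0.001]
ft_force: [0.9, 0.5, -0.4]
grip_width: 0.0514
grasp_force: 0.0
```

```bash
python3 - <<'E'
from h import *
from blk import *
st();b=bot.camera("top")
print([(np.round(e,2),np.round(c,1),round(a,1)) for e,c,a in blocks(155,245,355,425,.038,b)])
a=bot.camera("side")
im1=cv2.resize(b[145:240,262:342],None,fx=5,fy=5,interpolation=cv2.INTER_CUBIC)
im2=cv2.resize(a[150:245,280:345],None,fx=5,fy=5,interpolation=cv2.INTER_CUBIC)
cv2.imwrite("pics/f9.png",cv2.convertScaleAbs(np.hstack([im1,im2]),alpha=1.3))
for n in("pot_yellow","lab_timer","blue_marker","small_bottle"):
    print(n,[(round(q["score"],2),np.round(q["centre"],1)) for q in bot.cut_out("top",n)[:2]])
E
```

```text
t56.5 pos [0.4195 0.1802 0.2399] xang 138.1 w 0.0514 gf 0.0 F [ 0.9  0.5 -0.4] q [ 0.41  0.15 -0.09  1.33 -0.    1.14]
[(np.float64(0.3), array([ 568.8, -318.5]), np.float64(77.4)), (np.float64(0.42), array([ 535.5, -311. ]), np.float64(75.6)), (np.float64(0.64), array([ 601.8, -326.3]), np.float64(77.0)), (np.float64(2.03), array([ 585.3, -322.4]), np.float64(71.3)), (np.float64(2.12), array([ 552.1, -314.9]), np.float64(72.4))]
pot_yellow [(0.55, array([143.9, 368.4]))]
lab_timer [(0.62, array([262.9, 234.4])), (0.26, array([187.2, 395.7]))]
blue_marker [(0.64, array([252.6, 363.2])), (0.22, array([203.8, 213.5]))]
small_bottle [(0.78, array([134. , 220.7])), (0.47, array([186.7, 396.2]))]
```

View pics/f9.png

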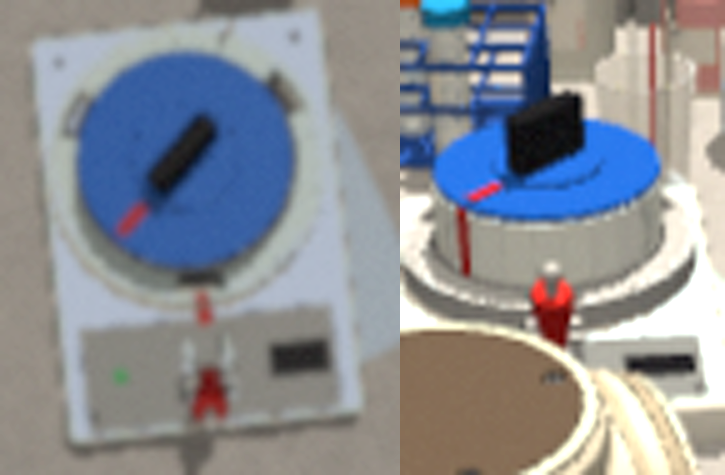

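The cover is seated and turned (stripe at (130,220) in the crop), the lever leans to the front with its collar down at (208,390), and the row of blocks is intact.

```bash
python3 -c "
from workcell import bot
print(bot.job_done())"
```

```text
the job is handed in; nothing more can be done
None
```

The job is handed in (verdict not shown): the heater is off at its toggle, three blocks (all there were) stand flush in a row against the yellow stop, and the cover is back on and locked about 47° clockwise; the first toggle throw looked short of fully off, so I threw it again after the cover was off.

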